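# Set out the night's tablet tubes at the bedside

### The job

The black cup stands in the drawer's way, so first set it upright in the middle of the cork coaster, with no part of its base hanging over the edge. Then pull the drawer out to its stop, and press every tablet tube, those in it and any one lying on the table, down past the sprung jaw of a clip on the rack until it sits fully home, one tube to a clip. Finally push the drawer fully shut; leave the bottle and the dish where they are.

Things in the scene. Friction and masses are not known exactly. Their poses are not given: they have to be found in the camera images.
- cup_mid (a point): Smooth black ceramic cup without a handle, round, 85 mm high, 62 mm across at the base and 64 mm at the rim, wall 4 mm, 190 to 310 g, stands upright on the table in front of the drawer. The point is on its axis half-way up (42.5 mm above its base); z is its upward axis.
- coaster_top (a point): Round cork coaster, 80 mm across and 8 mm thick, fixed to the table. The point is the centre of its top face; z is up.
- chest_drawer0 (a joint): Travel of the drawer in metres: 0 is fully shut, 0.174 is out at its stop. It slides easily (about 1 N) and stays where it is left. At the start it may be up to 8 mm ajar.
- chest_drawer0_handle (a point): Middle of the drawer's steel bar handle, 57 mm above the table: a level bar about 10 mm thick and 120 mm long, 35 mm in front of the drawer's face. x points into the box (the drawer comes out along -x), y along the bar, z up.
- chest: Wooden box with one drawer, 250 mm deep, 265 mm wide, 95 mm high, fixed to the table. The drawer is 223 mm wide inside; above the table its floor is at 22 mm, its walls end at 73 mm and its front panel at 81 mm. Origin at the centre of the box's underside; the drawer comes out along -x.
- tube0_mid (a point): A tablet tube, one of up to four alike, this one hidden in the shut drawer, about 62 mm from the next, lying roughly along its travel. Round aluminium barrel 18 mm across, a 24 mm square white cap, 13 mm long, on each end; 140 mm long, 40 to 85 g. The point is its centre (12 mm above what it lies on), x along it. It fits a clip either way round. None if absent.
- tube1_mid (a point): A tablet tube, one of up to four alike, this one hidden in the shut drawer, about 62 mm from the next, lying roughly along its travel. Round aluminium barrel 18 mm across, a 24 mm square white cap, 13 mm long, on each end; 140 mm long, 40 to 85 g. The point is its centre (12 mm above what it lies on), x along it. It fits a clip either way round. None if absent.
- tube2_mid (a point): A tablet tube, one of up to four alike, this one hidden in the shut drawer, about 62 mm from the next, lying roughly along its travel. Round aluminium barrel 18 mm across, a 24 mm square white cap, 13 mm long, on each end; 140 mm long, 40 to 85 g. The point is its centre (12 mm above what it lies on), x along it. It fits a clip either way round. None if absent.
- tube3_mid (a point): A tablet tube, one of up to four alike, this one lying on the table on the robot's side of the rack. Round aluminium barrel 18 mm across, a 24 mm square white cap, 13 mm long, on each end; 140 mm long, 40 to 85 g. The point is its centre (12 mm above what it lies on), x along it. It fits a clip either way round. None if absent.
- rack: Grey plastic rack, base 125 x 260 mm, 12 mm thick, fixed to the table, with four clips side by side, 65 mm apart along y. Each clip has two forks, 12 mm thick, 43 mm either side of its centre along x. The space between the two forks is free for fingers down to about 15 mm under a seated tube's axis. Origin at the centre of the underside.
- clip0 (a point): Where a tube's centre lies when seated in this clip, 55 mm above the table; x along the tube, z up. Forks: fixed jaw at -y (top 24 mm above the point), sprung black jaw at +y (top 26 mm), both flared. A tube pushed straight down touches the jaws 21 mm above its seat, spreads the sprung one and drops under its lip: about 5 to 15 N. Any tube may go in any clip.
- clip1 (a point): Where a tube's centre lies when seated in this clip, 55 mm above the table; x along the tube, z up. Forks: fixed jaw at -y (top 24 mm above the point), sprung black jaw at +y (top 26 mm), both flared. A tube pushed straight down touches the jaws 21 mm above its seat, spreads the sprung one and drops under its lip: about 5 to 15 N. Any tube may go in any clip.
- clip2 (a point): Where a tube's centre lies when seated in this clip, 55 mm above the table; x along the tube, z up. Forks: fixed jaw at -y (top 24 mm above the point), sprung black jaw at +y (top 26 mm), both flared. A tube pushed straight down touches the jaws 21 mm above its seat, spreads the sprung one and drops under its lip: about 5 to 15 N. Any tube may go in any clip.
- clip3 (a point): Where a tube's centre lies when seated in this clip, 55 mm above the table; x along the tube, z up. Forks: fixed jaw at -y (top 24 mm above the point), sprung black jaw at +y (top 26 mm), both flared. A tube pushed straight down touches the jaws 21 mm above its seat, spreads the sprung one and drops under its lip: about 5 to 15 N. Any tube may go in any clip.
- jaw0 (a joint): Angle in rad of the sprung jaw of clip 0 (both its forks share one jaw): 0 is closed, about 0.15 while a tube passes; it springs back to 0 by itself.
- jaw1 (a joint): Angle in rad of the sprung jaw of clip 1 (both its forks share one jaw): 0 is closed, about 0.15 while a tube passes; it springs back to 0 by itself.
- jaw2 (a joint): Angle in rad of the sprung jaw of clip 2 (both its forks share one jaw): 0 is closed, about 0.15 while a tube passes; it springs back to 0 by itself.
- jaw3 (a joint): Angle in rad of the sprung jaw of clip 3 (both its forks share one jaw): 0 is closed, about 0.15 while a tube passes; it springs back to 0 by itself.
- bottle: Bystander: aluminium bottle with a black cap, 64 mm across, 150 mm high, standing at the back between the drawer box and the rack. Origin at the centre of its base.
- dish: Bystander: glass dish, 100 mm across, 30 mm high, beyond the rack's inner end. Origin at the centre of its base.
Things that resemble listed ones, but are neither listed nor needed, are in the scene too. Of the things like the part that bears cup_mid, leave any that is green or purple; of the rest the larger one is meant.

How it is judged:
On the way, in this order (a step that is already met when the one before it is completed fails the run):
1. the cup stands upright in the middle of the coaster while the drawer is still in (horizontal distance between cup_mid and coaster_top below 0.009 m and angle between cup_mid's own z axis and vertical below 0.06 rad and z of cup_mid in the frame of coaster_top between 0.038 and 0.047 m and value of joint chest_drawer0 below 0.03 m and linear speed of cup below 0.03 m/s and contact force between the fingers and cup below 0.5 N), for 0.2 s.
2. the drawer is pulled out to its stop (value of joint chest_drawer0 above 0.167 m), for 0.2 s.
At the end, for the whole second after the job is handed in: Each tube lies in its own clip: centre within 3 mm of the seat across and in height, 10 mm along it, parallel within 0.08 rad, jaw under 0.06 rad; the cup stands upright on the coaster within 9 mm of its centre; the drawer is shut to within 6 mm; all at rest (horizontal distance between cup_mid and coaster_top below 0.009 m and angle between cup_mid's own z axis and vertical below 0.06 rad and z of cup_mid in the frame of coaster_top between 0.038 and 0.047 m and value of joint chest_drawer0 below 0.006 m and ((x of tube0_mid in the frame of clip0 between -0.01 and 0.01 m and y of tube0_mid in the frame of clip0 between -0.003 and 0.003 m and z of tube0_mid in the frame of clip0 between -0.003 and 0.003 m and angle between the x axis of tube0_mid and the x axis of clip0, either way round below 0.08 rad and value of joint jaw0 below 0.06 rad) or (x of tube0_mid in the frame of clip1 between -0.01 and 0.01 m and y of tube0_mid in the frame of clip1 between -0.003 and 0.003 m and z of tube0_mid in the frame of clip1 between -0.003 and 0.003 m and angle between the x axis of tube0_mid and the x axis of clip1, either way round below 0.08 rad and value of joint jaw1 below 0.06 rad) or (x of tube0_mid in the frame of clip2 between -0.01 and 0.01 m and y of tube0_mid in the frame of clip2 between -0.003 and 0.003 m and z of tube0_mid in the frame of clip2 between -0.003 and 0.003 m and angle between the x axis of tube0_mid and the x axis of clip2, either way round below 0.08 rad and value of joint jaw2 below 0.06 rad) or (x of tube0_mid in the frame of clip3 between -0.01 and 0.01 m and y of tube0_mid in the frame of clip3 between -0.003 and 0.003 m and z of tube0_mid in the frame of clip3 between -0.003 and 0.003 m and angle between the x axis of tube0_mid and the x axis of clip3, either way round below 0.08 rad and value of joint jaw3 below 0.06 rad)) and ((x of tube1_mid in the frame of clip0 between -0.01 and 0.01 m and y of tube1_mid in the frame of clip0 between -0.003 and 0.003 m and z of tube1_mid in the frame of clip0 between -0.003 and 0.003 m and angle between the x axis of tube1_mid and the x axis of clip0, either way round below 0.08 rad and value of joint jaw0 below 0.06 rad) or (x of tube1_mid in the frame of clip1 between -0.01 and 0.01 m and y of tube1_mid in the frame of clip1 between -0.003 and 0.003 m and z of tube1_mid in the frame of clip1 between -0.003 and 0.003 m and angle between the x axis of tube1_mid and the x axis of clip1, either way round below 0.08 rad and value of joint jaw1 below 0.06 rad) or (x of tube1_mid in the frame of clip2 between -0.01 and 0.01 m and y of tube1_mid in the frame of clip2 between -0.003 and 0.003 m and z of tube1_mid in the frame of clip2 between -0.003 and 0.003 m and angle between the x axis of tube1_mid and the x axis of clip2, either way round below 0.08 rad and value of joint jaw2 below 0.06 rad) or (x of tube1_mid in the frame of clip3 between -0.01 and 0.01 m and y of tube1_mid in the frame of clip3 between -0.003 and 0.003 m and z of tube1_mid in the frame of clip3 between -0.003 and 0.003 m and angle between the x axis of tube1_mid and the x axis of clip3, either way round below 0.08 rad and value of joint jaw3 below 0.06 rad)) and ((x of tube2_mid in the frame of clip0 between -0.01 and 0.01 m and y of tube2_mid in the frame of clip0 between -0.003 and 0.003 m and z of tube2_mid in the frame of clip0 between -0.003 and 0.003 m and angle between the x axis of tube2_mid and the x axis of clip0, either way round below 0.08 rad and value of joint jaw0 below 0.06 rad) or (x of tube2_mid in the frame of clip1 between -0.01 and 0.01 m and y of tube2_mid in the frame of clip1 between -0.003 and 0.003 m and z of tube2_mid in the frame of clip1 between -0.003 and 0.003 m and angle between the x axis of tube2_mid and the x axis of clip1, either way round below 0.08 rad and value of joint jaw1 below 0.06 rad) or (x of tube2_mid in the frame of clip2 between -0.01 and 0.01 m and y of tube2_mid in the frame of clip2 between -0.003 and 0.003 m and z of tube2_mid in the frame of clip2 between -0.003 and 0.003 m and angle between the x axis of tube2_mid and the x axis of clip2, either way round below 0.08 rad and value of joint jaw2 below 0.06 rad) or (x of tube2_mid in the frame of clip3 between -0.01 and 0.01 m and y of tube2_mid in the frame of clip3 between -0.003 and 0.003 m and z of tube2_mid in the frame of clip3 between -0.003 and 0.003 m and angle between the x axis of tube2_mid and the x axis of clip3, either way round below 0.08 rad and value of joint jaw3 below 0.06 rad)) and ((x of tube3_mid in the frame of clip0 between -0.01 and 0.01 m and y of tube3_mid in the frame of clip0 between -0.003 and 0.003 m and z of tube3_mid in the frame of clip0 between -0.003 and 0.003 m and angle between the x axis of tube3_mid and the x axis of clip0, either way round below 0.08 rad and value of joint jaw0 below 0.06 rad) or (x of tube3_mid in the frame of clip1 between -0.01 and 0.01 m and y of tube3_mid in the frame of clip1 between -0.003 and 0.003 m and z of tube3_mid in the frame of clip1 between -0.003 and 0.003 m and angle between the x axis of tube3_mid and the x axis of clip1, either way round below 0.08 rad and value of joint jaw1 below 0.06 rad) or (x of tube3_mid in the frame of clip2 between -0.01 and 0.01 m and y of tube3_mid in the frame of clip2 between -0.003 and 0.003 m and z of tube3_mid in the frame of clip2 between -0.003 and 0.003 m and angle between the x axis of tube3_mid and the x axis of clip2, either way round below 0.08 rad and value of joint jaw2 below 0.06 rad) or (x of tube3_mid in the frame of clip3 between -0.01 and 0.01 m and y of tube3_mid in the frame of clip3 between -0.003 and 0.003 m and z of tube3_mid in the frame of clip3 between -0.003 and 0.003 m and angle between the x axis of tube3_mid and the x axis of clip3, either way round below 0.08 rad and value of joint jaw3 below 0.06 rad)) and linear speed of each of cup, tube0, tube1, tube2, tube3 below 0.02 m/s); the robot touches nothing.
It fails at once if the bottle is moved by more than 3 cm or tipped (distance of bottle from where it was at the start of the episode above 0.03 m or angle between bottle's own z axis and vertical above 0.5 rad).
It fails at once if the dish is moved by more than 3 cm (distance of dish from where it was at the start of the episode above 0.03 m).
Of tube0, tube1, tube2, tube3 only 3 to 4 are there at a start; the rules pass over those that are not, and their reading is None.
At some moment in a run one of cup may be knocked a few centimetres aside while the robot is not near it.
Once in a run the grip may slacken for a moment while it holds something.
It also fails if it takes over 210 s, if anything falls off the work surface, if the arm or the gripper's body presses on something with over 40 N, if the wrist force passes 120 N, or if a joint passes its speed limit or range.

### The arm

A 6-joint arm with a two-finger parallel gripper is mounted at the origin on the work surface. World frame = base frame: x ahead of the robot, y to its left, z up, the work surface at z = 0. Lengths are in m, angles in rad, forces in N, time in s.
With the tool pointing down it reaches from about 0.4 to 0.825 m from the base axis. Payload 7 kg.
Tool frame: the origin (TCP) lies at the very end of the fingers, on their centre line; the grasp point (between the pads) lies behind it (arm.grasp_offset is the z of the grasp point in the tool frame, in m); z points along the fingers, y is the direction in which the jaws open and shut (so a half turn about z gives the same grasp; the last joint's range is limited). The gripper opens to 85 mm and grips with 20 to 120 N. Pads are 22 mm wide; open, the fingers measure 114 mm over their backs; the gripper's body (76 mm by 85 mm) begins 54 mm behind the grasp point. The pads swing forward as they close: fully open they stand 13 mm farther back than shut.
Start: joints at [-1.025, 0.359, 0.012, 0, -1.224, -0.288], TCP at [0.172, -0.653, 0.231] pointing down, gripper open.
Joint ranges: [-3.07, 3.07], [-1.43, 2.12], [-1.02, 1.25], [-3.03, 1.67], [-3.05, -0], [-3.03, 3.03]. Speed limits (rad/s): [2.39, 2.39, 3.01, 3.14, 3.14, 3.14].

### API

Orientations are given as a unit quaternion [x, y, z, w].
In Python, from workcell import arm gives the robot as it stands.
- The arm moves only by the tool send_rows, never from a script. Its argument "plan" is text: rows parted by semicolons, each of 6 numbers parted by spaces: the shift along the world's x, y, z in cm, then the turn, a rotation vector about the world's x, y, z in degrees. In form: x y z wx wy wz; .... A call has 1 to 5 rows; each row is the pose to reach, as a shift and turn from the pose measured when the call began; what a row does not reach only later rows make up. A row lasts 1/10 s, in which the tool goes at most 50 mm and 8.59 degrees, less where a joint would pass 70% of its speed; a pose out of reach is approached as far as the arm can. A call with a gripper value outside its range is refused whole. "jaw" is the opening in per cent of the stroke, from 0 (shut) to 100 (fully open), set as the call begins (left out, the last holds). The fingers move at their own pace and stop on an object; "force" is the grip in N (left out, the last holds). Time passes only in rows, so rows that repeat a pose let the fingers close. It gives the time, the measured TCP pose, the force and the opening at its end, in the units of the state.
- arm.sense(): the state, without advancing time (a new reading comes with each control period).
- arm.grab_frame(name): name is "scene" or "top"; returns the picture (420x560x3 uint8, red, green, blue); there is no depth.
- arm.camera_info(name): a dict with "fovy" (degrees; the focal length in pixels is half the picture's height over the tangent of half this angle, whatever the lens; pixels are square), "cx", "cy" (the principal point, pixels), "eye" and "rotation" of the camera in the world. Camera axes: x right, y up, looking along -z (the intrinsics and any distortion apply to the point x, -y, -z); pixel columns grow to the right and rows downward; lengths in m; the calibration is good to about 2 mm. A picture is of the moment at which its call begins. camera_info takes no time and is no camera call.
- arm.sign_off(): hands the job in, once; it reports no verdict.
The state is a dict: "clock": time; "q": joint angles; "joint_velocities": joint speeds; "effort": joint torques, N m; "position": TCP position; "tool_rot": TCP orientation; "contact_force": force on the tool from outside, world axes, zero at the start; "wrist_torque": the same for the moment, N m; "width": finger opening in m.
Only numpy, scipy, OpenCV 4.12 (cv2) and the standard library are available. Lean on these libraries where they do the work, as an engineer would, in place of code of your own. Each camera call takes 0.05 s, during which the arm holds its last target.

## Working session

There is one attempt and no reset: what is moved stays moved. The work goes in short steps, Python scripts to look and compute and a tool call to move; the robot and the scene stay as the last step left them, time stands still between calls to the robot, and variables do not carry over. Pictures are saved under pics/ and viewed, and the job is handed in when it is done.

Besides the shell and the picture viewer there is one more tool, called as name(argument=value, ...) on one line, values as JSON. send_rows: Moves the arm, as the interface text tells. Its arguments: {"type":"object","properties":{"plan":{"type":"string"},"jaw":{"type":"number"},"force":{"type":"number"}},"required":["plan"]}

```bash
ls; mkdir -p pics; python3 - <<'E'
from workcell import arm
import cv2
print(arm.sense()); print(arm.grasp_offset)
for n in("scene","top"):
    print(n,arm.camera_info(n))
    cv2.imwrite(f"pics/{n}0.png",arm.grab_frame(n)[:,:,::-1])
E
```

```text
pics
{'clock': 0.0, 'q': array([-1.02487427e+00,  3.59393153e-01,  1.11058389e-02, -3.42310826e-04,
       -1.22409383e+00, -2.88099210e-01]), 'joint_velocities': array([-3.20150778e-04,  1.30332602e-03, -1.02351056e-03,  1.51292337e-03,
       -9.58867415e-05,  1.59211943e-05]), 'effort': array([-3.66879940e-04, -5.83316088e+01,  2.93419397e+01,  6.93689927e+00,
       -6.00314917e-03,  7.78358071e-06]), 'position': array([ 0.17197115, -0.65225467,  0.23038148]), 'tool_rot': array([-1.28496833e-01,  9.91709590e-01,  7.89681905e-04, -1.73814102e-04]), 'contact_force': array([-0.3563296 , -0.87033955, -0.2127251 ]), 'wrist_torque': array([-0.01278302,  0.02918238, -0.00879767]), 'width': 0.08559677692653261}
-0.0187
scene {'fovy': 51.08385988119832, 'cx': 281.082742323429, 'cy': 207.2420877213197, 'eye': array([ 1.20913195, -0.65066074,  0.84951191]), 'rotation': array([0.39818413, 0.16702671, 0.33853911, 0.83602796])}
top {'fovy': 53.0148426346624, 'cx': 275.9191059180659, 'cy': 214.2039352226456, 'eye': array([0.38015921, 0.0246074 , 1.04101494]), 'rotation': array([-0.05195855,  0.06093672,  0.70995216, -0.69968204])}
```

View pics/scene0.png

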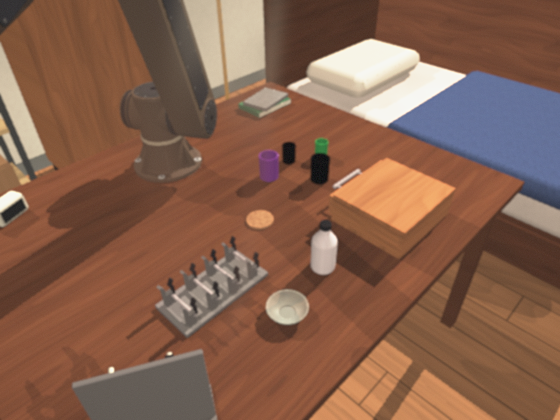

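View pics/top0.png

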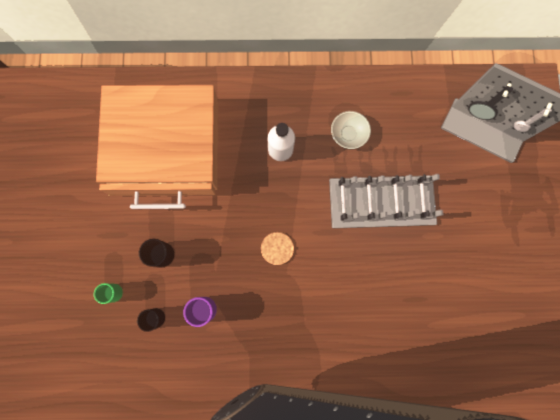

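```bash
cat > h.py <<'E'
from workcell import arm
import cv2, numpy as np
from scipy.spatial.transform import Rotation as R
def cam(n):
    c=arm.camera_info(n); f=210/np.tan(np.radians(c['fovy'])/2)
    return c,f,R.from_quat(c['rotation']).as_matrix()
def ray(n,u,v):
    c,f,M=cam(n)
    d=M@np.array([(u-c['cx'])/f,-(v-c['cy'])/f,-1]); return c['eye'],d
def onz(n,u,v,z):
    e,d=ray(n,u,v); return e+d*(z-e[2])/d[2]
def proj(n,p):
    c,f,M=cam(n); q=M.T@(np.array(p)-c['eye']); return np.array([c['cx']-f*q[0]/q[2], c['cy']+f*q[1]/q[2]])
def tri(u1,u2):
    e1,d1=ray('top',*u1); e2,d2=ray('scene',*u2)
    A=np.c_[d1,-d2]; s=np.linalg.lstsq(A,e2-e1,rcond=None)[0]
    a,b=e1+s[0]*d1,e2+s[1]*d2; return (a+b)/2,np.linalg.norm(a-b)
def shot(n,name):
    im=arm.grab_frame(n)[:,:,::-1].copy(); cv2.imwrite(f"pics/{name}.png",im); return im
def crop(im,x0,y0,x1,y1,s,name):
    cv2.imwrite(f"pics/{name}.png",cv2.resize(im[y0:y1,x0:x1],None,fx=s,fy=s,interpolation=cv2.INTER_CUBIC))
E
python3 - <<'E'
from h import *
t=cv2.imread('pics/top0.png'); s=cv2.imread('pics/scene0.png')
crop(t,310,150,460,250,5,'rt'); crop(s,140,220,290,340,5,'rs'); crop(t,80,70,240,350,2,'ct'); crop(s,240,120,370,220,5,'cs')
E
```

```text
(no output)
```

View pics/rt.png

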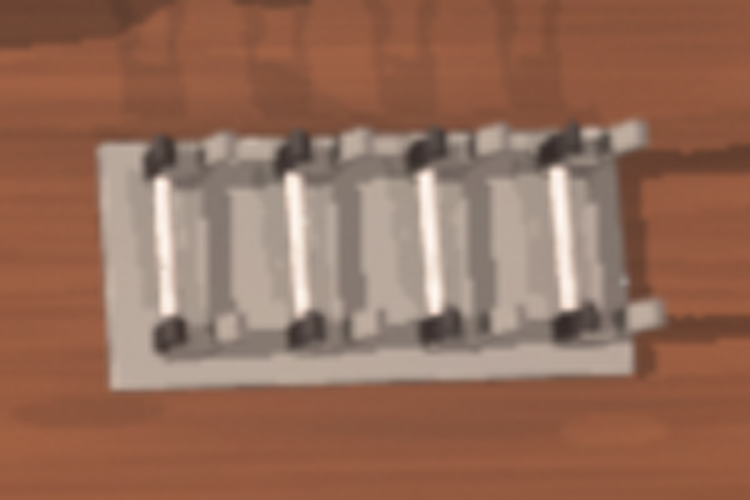

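View pics/rs.png

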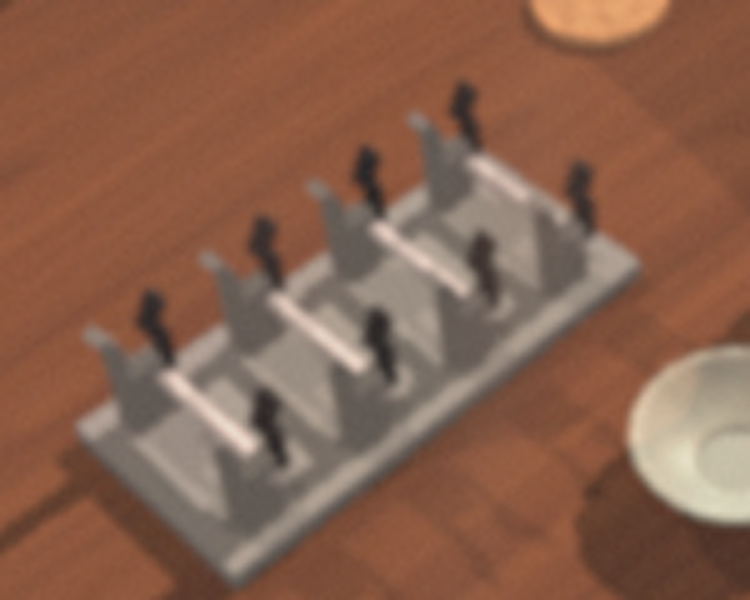

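View pics/ct.png

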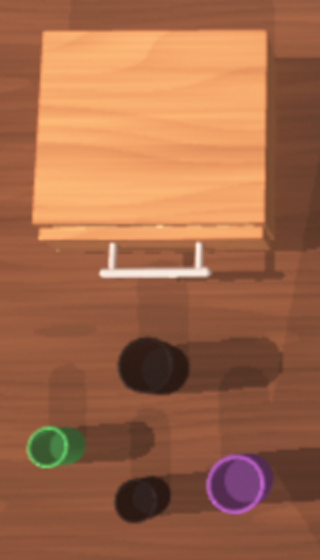

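View pics/cs.png

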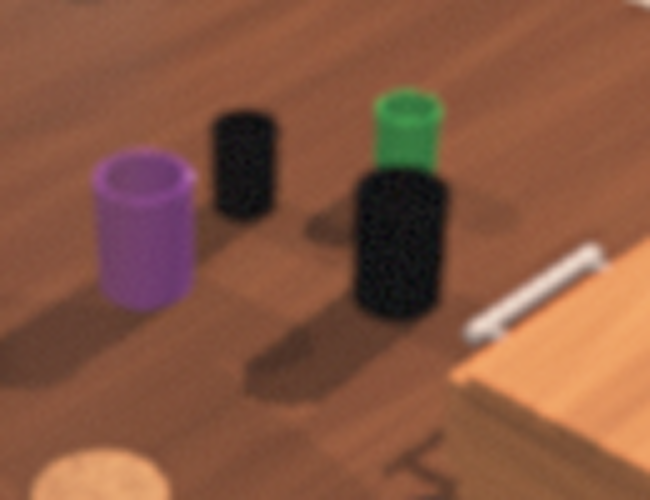

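```bash
python3 - <<'E'
from h import *
t=cv2.imread('pics/top0.png'); s=cv2.imread('pics/scene0.png')
def blobs(im,m,roi,amin=30):
    x0,y0,x1,y1=roi; mm=np.zeros(m.shape,np.uint8); mm[y0:y1,x0:x1]=m[y0:y1,x0:x1].astype(np.uint8)*255
    n,l,st,c=cv2.connectedComponentsWithStats(mm)
    return [(st[i],c[i].round(2)) for i in range(1,n) if st[i][4]>=amin]
for n,im,roi in (('top',t,(80,220,260,350)),('scene',s,(240,120,345,200))):
    print(n,[ (b[0].tolist(),b[1].tolist()) for b in blobs(im,im.max(2)<45,roi)])
# coaster
for n,im,roi in (('top',t,(250,220,310,280)),('scene',s,(235,200,285,240))):
    hsv=cv2.cvtColor(im,cv2.COLOR_BGR2HSV); m=(hsv[...,2]>165)&(hsv[...,1]>60)
    for b in blobs(im,m,roi): print(n,b, onz(n,*b[1],0.008))
    crop(im,*roi,8,'co_'+n)
crop(t,120,225,200,275,8,'cupt'); crop(s,300,145,340,190,8,'cups'); crop(t,90,170,230,220,5,'hand')
E
```

```text
top [([161, 250, 12, 16, 77], [167.77, 258.12]), ([142, 253, 13, 12, 78], [147.49, 259.18]), ([153, 309, 11, 16, 80], [159.61, 315.66]), ([139, 311, 14, 19, 133], [144.13, 321.07])]
scene [([283, 143, 12, 21, 209], [288.37, 152.62]), ([311, 154, 18, 30, 461], [319.32, 168.16])]
top (array([260, 232,  34,  33, 871], dtype=int32), array([276.67, 248.13])) [0.462268   0.00961439 0.008     ]
scene (array([246, 210,  28,  19, 412], dtype=int32), array([259.48, 218.55])) [0.46363622 0.0086516  0.008     ]
```

View pics/cupt.png

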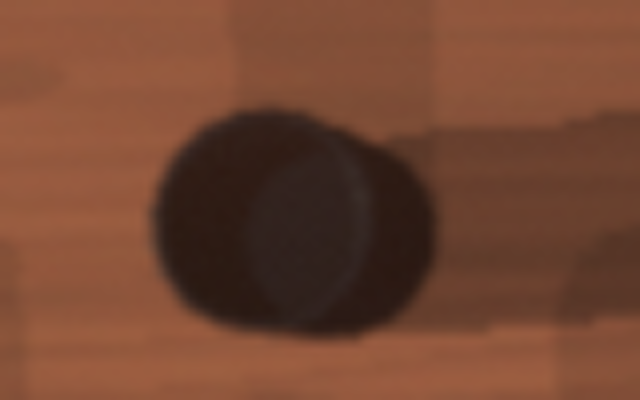

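View pics/hand.png

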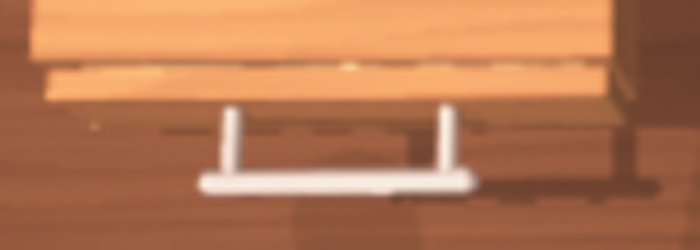

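```bash
python3 - <<'E'
from h import *
s=cv2.imread('pics/scene0.png');t=cv2.imread('pics/top0.png')
print('rim',onz('top',152.3,251.9,.085),'base',onz('top',161.6,254.1,0))
print('mid scene',onz('scene',319.7,168.5,.0425))
for p in (onz('top',152.3,251.9,.085),): print(proj('scene',[p[0],p[1],.0425]))
# handle ends/middle crop px->(90+x/5,170+y/5)
f=lambda x,y:(90+x/5-.4,170+y/5-.4)
for x,y in((200,184),(475,181),(337,182)): print('handle',onz('top',*f(x,y),.057))
print('front top edge',onz('top',*f(45,99),.081),onz('top',*f(607,96),.081), 'chest front',onz('top',*f(30,57),.095),onz('top',*f(613,54),.095))
g=lambda x,y:(310+x/5-.4,150+y/5-.4)
print('rack corners',[onz('top',*g(x,y),.012).round(4).tolist() for x,y in((97,143),(110,389),(633,375))])
for nm,P in (('top',[((162,175),(168,318)),((290,175),(302,318)),((425,170),(436,312)),((555,168),(570,310))]),):
    pass
k=lambda x,y:(140+x/5-.4,220+y/5-.4)
print('rack corners scene',[onz('scene',*k(x,y),.012).round(4).tolist() for x,y in((80,427),(235,570),(640,262))])
crop(s,320,150,470,250,5,'chs')
E
```

```text
rim [0.45172705 0.29189331 0.085     ] base [0.45235054 0.29269765 0.        ]
mid scene [0.4527097  0.29319692 0.0425    ]
[319.21327462 168.54566654]
handle [0.56210987 0.35656321 0.057     ]
handle [0.56181347 0.22685437 0.057     ]
handle [0.56220559 0.29200853 0.057     ]
front top edge [0.59873297 0.42169149 0.081     ] [0.59679388 0.16137872 0.081     ] chest front [0.61535191 0.42375738 0.095     ] [0.61337957 0.15680547 0.095     ]
rack corners [[0.6358, -0.1247, 0.012], [0.5111, -0.1266, 0.012], [0.5145, -0.3864, 0.012]]
rack corners scene [[0.5196, -0.3859, 0.012], [0.6389, -0.3824, 0.012], [0.6365, -0.1262, 0.012]]
```

View pics/chs.png

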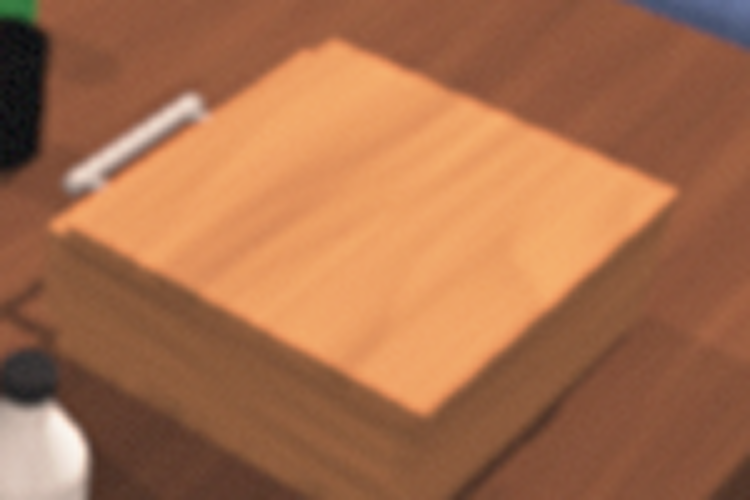

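View pics/co_scene.png

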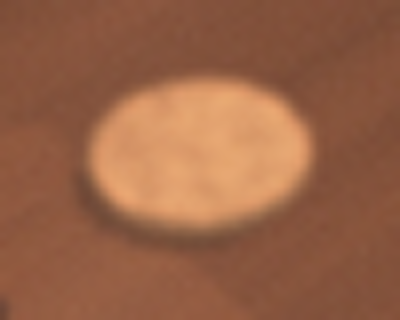

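View pics/co_top.png

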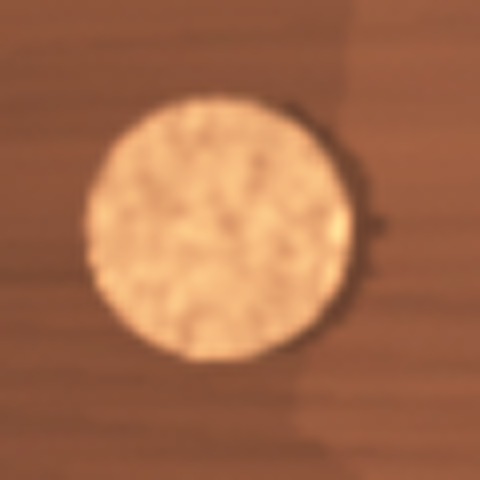

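View pics/cups.png

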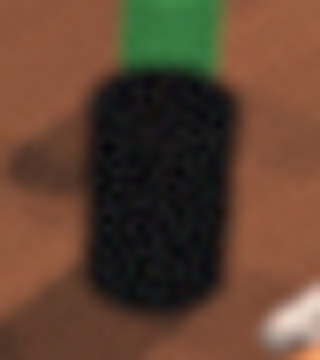

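send_rows(plan="5 4 0 0 0 -3; 9 8 0 0 0 -6; 13 12 0 0 0 -9; 17 16 0 0 0 -12; 21 20 0 0 0 -14.7", jaw=100, force=60)

```text
clock: 0.6
position: [0.3543, -0.4791, 0.2302]
tool_rot: [0.001, 1.0, 0.001, -0.0]
contact_force: [1.6, -1.6, 1.2]
width: 0.0853
```

send_rows(plan="1 5 0 0 0 0; 2 10 0 0 0 0; 3 15 0 0 0 0; 4 20 0 0 0 0; 5 25 0 0 0 0")

```text
clock: 1.1
position: [0.4028, -0.2339, 0.23]
tool_rot: [0.001, 1.0, 0.001, -0.0]
contact_force: [1.7, -0.2, 0.6]
width: 0.0852
```

send_rows(plan="0 5 0 0 0 0; 0 10 0 0 0 0; 0 15 0 0 0 0; 0 20 0 0 0 0; 0 25 0 0 0 0")

```text
clock: 1.6
position: [0.402, 0.016, 0.2302]
tool_rot: [0.001, 1.0, 0.001, 0.0]
contact_force: [1.1, -0.3, -1.2]
width: 0.0852
```

send_rows(plan="0 5 0 0 0 0; 0 10 0 0 0 0; 0 15 0 0 0 0; 0 20 0 0 0 0; 0 20 0 0 0 0")

```text
clock: 2.1
position: [0.402, 0.2206, 0.2299]
tool_rot: [-0.001, 1.0, 0.001, 0.0]
contact_force: [-0.2, -1.6, -0.0]
width: 0.0856
```

send_rows(plan="2.5 3.6 0 0 0 0; 5 7.2 0 0 0 0; 5 7.2 0 0 0 0; 5 7.2 0 0 0 0")

```text
clock: 2.5
position: [0.4519, 0.2927, 0.2286]
tool_rot: [-0.001, 1.0, 0.0, -0.001]
contact_force: [0.5, -0.6, -0.1]
width: 0.0853
```

```bash
python3 - <<'E'
from h import *
t=shot('top','t1');s=shot('scene','s1')
print(arm.sense()['position'],arm.sense()['q'])
E
```

```text
[0.45154528 0.2918013  0.22945181] [ 9.37417611e-01  1.33745398e-01 -2.93249727e-01 -1.61509738e-03
 -1.14275845e+00 -2.50530248e+00]
```

View pics/t1.png

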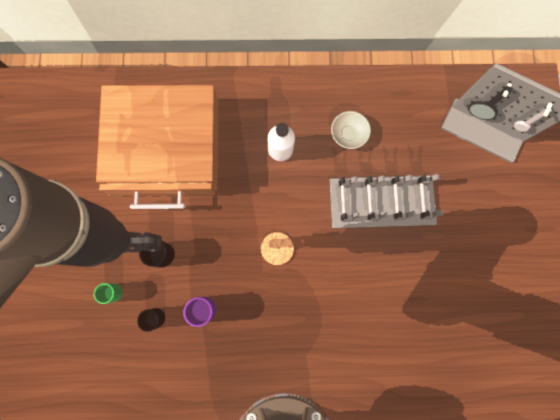

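View pics/s1.png

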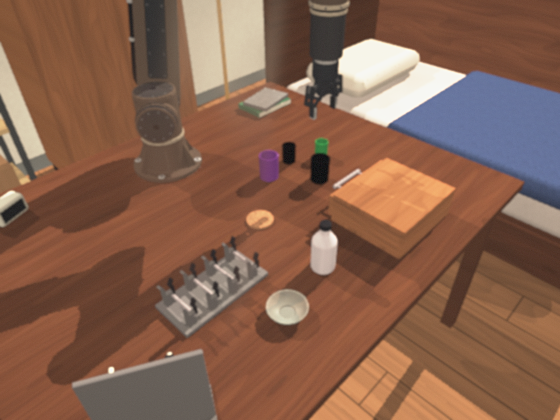

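The view shows both black cups: the larger at top-view (156,253), the smaller at (150,320). The larger one, in front of the drawer, is the target; green (107,294) and purple (199,312) are left alone. No tube lies on the table. I'll descend on the larger black cup now.

send_rows(plan="0 0 -5 0 0 0; 0 0.1 -10 0 0 0; 0 0.1 -12 0 0 0; 0 0.1 -12 0 0 0")

```text
clock: 3.0
position: [0.4497, 0.2902, 0.107]
tool_rot: [-0.001, 1.0, -0.001, -0.002]
contact_force: [0.0, -1.2, 1.0]
width: 0.0853
```

```bash
python3 - <<'E'
from h import *
t=shot('top','t2');s=shot('scene','s2')
print(arm.sense()['position'])
crop(t,100,210,200,280,6,'a');crop(s,280,90,360,200,5,'b')
E
```

```text
[0.45185646 0.29262562 0.11067397]
```

View pics/a.png

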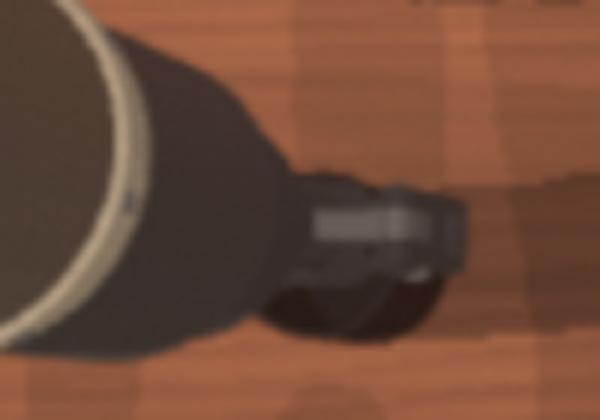

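View pics/b.png

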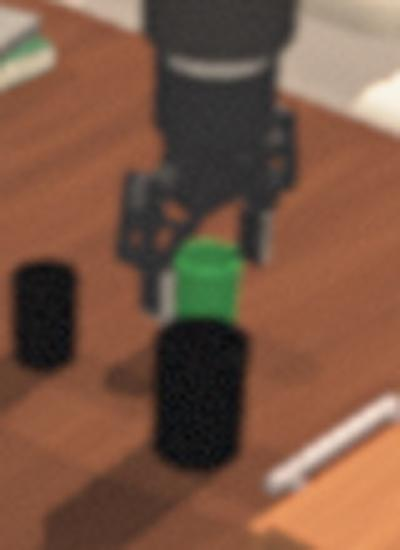

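send_rows(plan="0 0 -3 0 0 0; 0 0 -6 0 0 0; 0 0 -7.7 0 0 0; 0 0 -7.7 0 0 0")

```text
clock: 3.5
position: [0.4518, 0.2924, 0.0338]
tool_rot: [-0.001, 1.0, 0.001, 0.0]
contact_force: [-0.5, -0.1, 0.6]
width: 0.0855
```

send_rows(plan="0 0 0 0 0 0; 0 0 0 0 0 0; 0 0 0 0 0 0; 0 0 0 0 0 0; 0 0 0 0 0 0", jaw=60)

```text
clock: 4.0
position: [0.4529, 0.2934, 0.0364]
tool_rot: [-0.001, 1.0, 0.002, 0.001]
contact_force: [-0.9, -2.7, 6.5]
width: 0.0627
```

send_rows(plan="0 0 1 0 0 0; 0 0 4 0 0 0; 0 0 7 0 0 0; 0 -2 8 0 0 0; 0 -2 8 0 0 0", jaw=50)

```text
clock: 4.5
position: [0.4532, 0.2726, 0.1195]
tool_rot: [-0.001, 1.0, 0.004, 0.003]
contact_force: [-0.3, 0.6, -2.5]
width: 0.063
```

send_rows(plan="0 -5 0 0 0 0; 0 -10 0 0 0 0; 0.5 -15 0 0 0 0; 1 -20 0 0 0 0; 1 -24.0 0 0 0 0")

```text
clock: 5.0
position: [0.4627, 0.0302, 0.1198]
tool_rot: [-0.001, 1.0, 0.004, 0.003]
contact_force: [1.1, 0.5, -3.3]
width: 0.0634
```

```bash
python3 - <<'E'
from h import *
t=shot('top','t3');s=shot('scene','s3')
st=arm.sense();print(st['position'],st['tool_rot'],st['width'])
crop(t,210,190,330,290,6,'a');crop(s,210,90,330,240,4,'b')
E
```

```text
[0.46159982 0.02825219 0.11933252] [0.00140516 0.99999046 0.00370596 0.00183639] 0.06303929196456845
```

View pics/a.png

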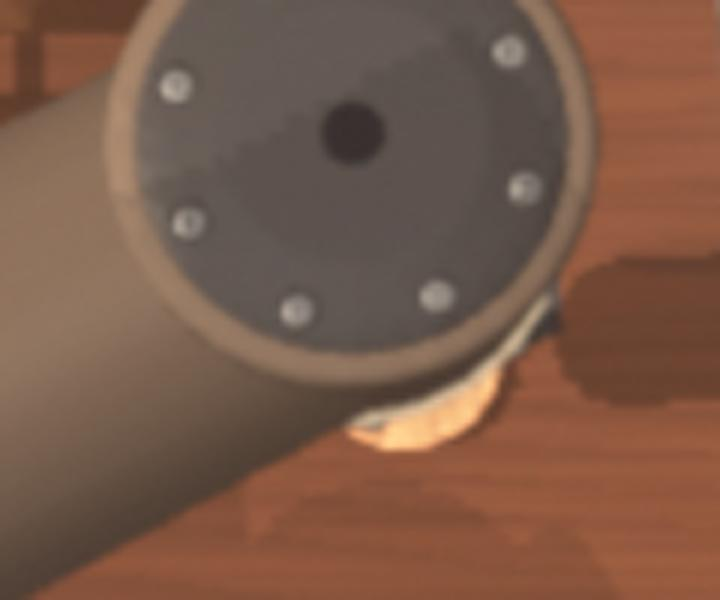

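View pics/b.png

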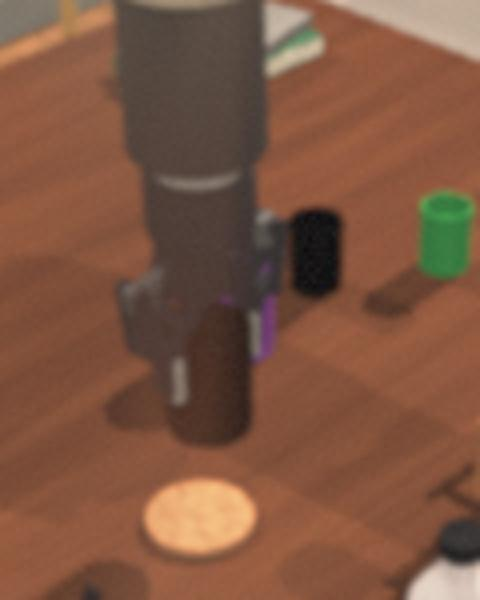

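```bash
python3 - <<'E'
from h import *
for z in(.084,.169): print(proj('scene',[.4616,.0283,z]))
f=lambda p:((p-[210,90])*4+1.5).round(1)
for z in(.084,.126,.169): print(f(proj('scene',[.4616,.0283,z])))
for a in(0,90,180,270):
  print(a,f(proj('scene',[.4616+.031*np.cos(np.radians(a)),.0283+.031*np.sin(np.radians(a)),.084])))
print(f(proj('scene',[.4628,.0093,.008])))
E
```

```text
[262.87935222 194.91404448]
[261.78083956 170.37385463]
[213.  421.2]
[210.9 373.7]
[208.6 323. ]
0 [243.2 439.4]
90 [243.7 402.5]
180 [183.6 403.4]
270 [181.5 440.3]
[199.3 514.8]
```

send_rows(plan="0.1 -1.9 0 0 0 0; 0.1 -1.9 -3 0 0 0; 0.1 -1.9 -5 0 0 0; 0.1 -1.9 -6 0 0 0; 0.1 -1.9 -6 0 0 0")

```text
clock: 5.6
position: [0.4617, 0.009, 0.0583]
tool_rot: [0.001, 1.0, 0.003, 0.001]
contact_force: [-0.1, 0.4, -2.8]
width: 0.063
```

```bash
python3 - <<'E'
from h import *
s=shot('scene','s4')
st=arm.sense();print(st['position'],st['tool_rot'],st['width'],st['contact_force'])
crop(s,210,90,330,240,4,'b')
E
```

```text
[0.4624519  0.0093516  0.05927234] [0.00119183 0.99999247 0.00343612 0.00135725] 0.06310598335052814 [ 0.19450362  0.11300784 -2.22478801]
```

View pics/b.png

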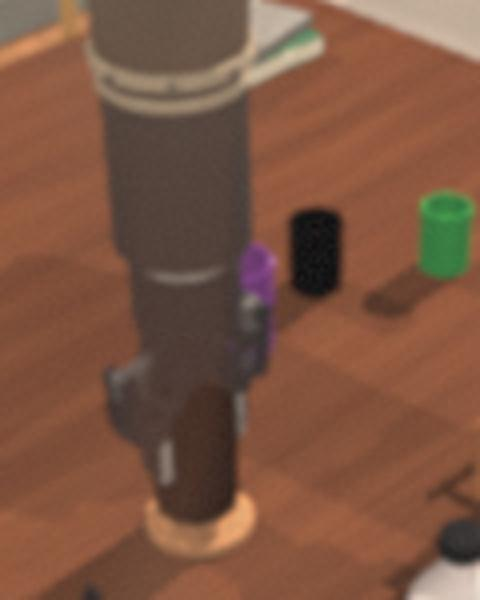

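send_rows(plan="0 0 -0.6 0 0 0; 0 0 -1.1 0 0 0; 0 0 -1.3 0 0 0; 0 0 -1.3 0 0 0")

```text
clock: 6.05
position: [0.4624, 0.0094, 0.0462]
tool_rot: [0.001, 1.0, 0.003, 0.001]
contact_force: [-0.8, 0.8, -1.8]
width: 0.0633
```

send_rows(plan="0 0 -0.1 0 0 0; 0 0 -0.2 0 0 0; 0 0 -0.2 0 0 0")

```text
clock: 6.35
position: [0.4626, 0.0094, 0.0444]
tool_rot: [0.001, 1.0, 0.003, 0.001]
contact_force: [-0.4, -0.3, -0.3]
width: 0.0628
```

Weight is nearly off; a touch more, then release.

send_rows(plan="0 0 -0.1 0 0 0; 0 0 -0.1 0 0 0")

```text
clock: 6.55
position: [0.4627, 0.0094, 0.0443]
tool_rot: [0.001, 1.0, 0.003, 0.002]
contact_force: [-4.5, -0.2, 12.4]
width: 0.0634
```

send_rows(plan="0 0 0 0 0 0; 0 0 0 0 0 0; 0 0 0 0 0 0; 0 0 0 0 0 0; 0 0 0 0 0 0", jaw=100)

```text
clock: 7.05
position: [0.4627, 0.0094, 0.0443]
tool_rot: [0.001, 1.0, 0.003, 0.002]
contact_force: [-0.4, -0.2, 0.1]
width: 0.0855
```

send_rows(plan="0 0 0 0 0 0; 0 0 3 0 0 0; 0 0 8 0 0 0; 0 0 12 0 0 0; 0 0 16 0 0 0")

```text
clock: 7.55
position: [0.4624, 0.0093, 0.2061]
tool_rot: [0.001, 1.0, 0.003, 0.002]
contact_force: [1.6, 0.4, -0.6]
width: 0.0851
```

send_rows(plan="0 5 0 0 0 0; 0 10 0 0 0 0; 0 15 0 0 0 0; 0 20 0 0 0 0; 0 25 0 0 0 0")

```text
clock: 8.05
position: [0.4619, 0.2612, 0.2064]
tool_rot: [0.001, 1.0, 0.004, 0.002]
contact_force: [1.8, 0.6, -0.2]
width: 0.0855
```

```bash
python3 - <<'E'
from h import *
t=shot('top','t5');s=shot('scene','s5')
st=arm.sense();print(st['position'],st['tool_rot'],st['q'])
crop(t,240,200,320,280,8,'a');crop(s,220,160,300,240,6,'b')
E
```

```text
[0.46255064 0.26412905 0.2056795 ] [-0.00112813  0.99999093  0.00356295  0.00204404] [ 8.86189986e-01  1.39524863e-01 -3.43508339e-01 -1.52918052e-03
 -1.07965972e+00 -2.45401428e+00]
```

View pics/a.png

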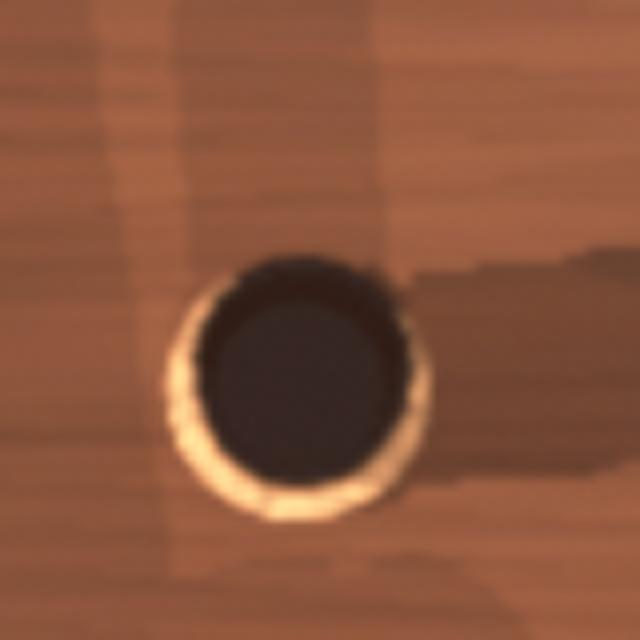

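View pics/b.png

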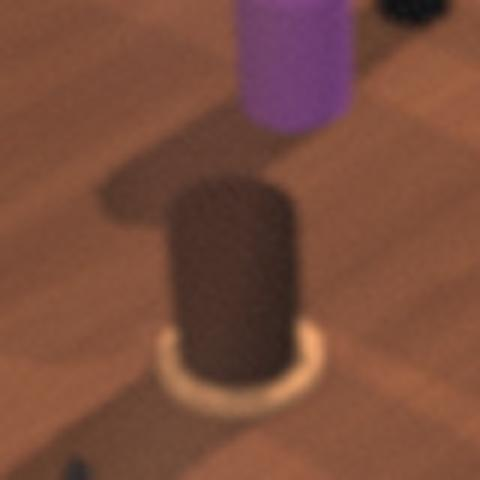

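```bash
python3 - <<'E'
from h import *
print(onz('top',277.5,245.8,.093), onz('top',276.67,248.13,.008))
f=lambda p:((p-[220,160]+.5)*6-.5).round(1)
print('base c',f(proj('scene',[.4628,.0093,.008])))
E
```

```text
[0.46073436 0.0088948  0.093     ] [0.462268   0.00961439 0.008     ]
base c [239.2 352.4]
```

send_rows(plan="4 1 0 0 0 0; 8 2 0 0 0 0; 12 2.8 0 0 0 0; 12 2.8 -3 0 0 0; 12 2.8 -6 0 0 0", jaw=0)

```text
clock: 8.65
position: [0.5838, 0.2921, 0.1445]
tool_rot: [-0.001, 1.0, 0.004, 0.002]
contact_force: [-0.6, -0.5, -0.6]
width: 0.0127
```

```bash
python3 - <<'E'
from h import *
t=shot('top','t6');s=shot('scene','s6')
st=arm.sense();print(st['position'],st['tool_rot'],st['width'])
crop(s,300,80,420,230,4,'b')
E
```

```text
[0.58029493 0.29007607 0.1406501 ] [-4.23780103e-04  9.99998131e-01  1.12785909e-03 -1.51199150e-03] 0.00029032814375345013
```

View pics/b.png

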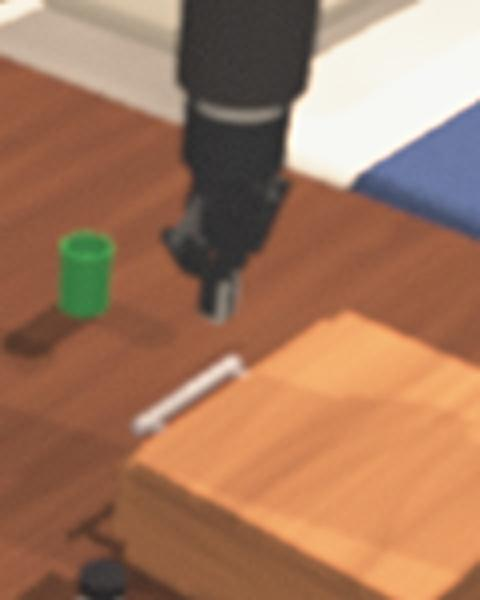

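send_rows(plan="0.2 0 -3 0 0 0; 0.2 0 -4.5 0 0 0; 0.2 0 -4.5 0 0 0")

```text
clock: 9.05
position: [0.5814, 0.2893, 0.0946]
tool_rot: [-0.0, 1.0, 0.0, -0.003]
contact_force: [0.8, 0.1, -0.2]
width: -0.0
```

```bash
python3 - <<'E'
from h import *
st=arm.sense();print(st['position'],st['tool_rot'],st['contact_force'])
E
```

```text
[0.5813913  0.28929415 0.0945998 ] [-4.27872811e-04  9.99996157e-01  6.30610736e-05 -2.73852276e-03] [ 0.8338024   0.07544657 -0.15507184]
```

send_rows(plan="0.1 0 -2 0 0 0; 0.1 0 -4 0 0 0; 0.1 0 -5 0 0 0; 0.1 0 -5 0 0 0")

```text
clock: 9.45
position: [0.5823, 0.2892, 0.0448]
tool_rot: [-0.001, 1.0, -0.0, -0.003]
contact_force: [-0.1, -0.1, -0.1]
width: -0.0001
```

send_rows(plan="-1 0 0 0 0 0; -2 0 0 0 0 0; -3 0 0 0 0 0; -5 0 0 0 0 0; -7 0 0 0 0 0")

```text
clock: 9.95
position: [0.5118, 0.2898, 0.0459]
tool_rot: [-0.001, 1.0, 0.001, -0.002]
contact_force: [0.2, 1.4, 0.3]
width: 0.0001
```

send_rows(plan="-2 0 0 0 0 0; -4 0 0 0 0 0; -6 0 0 0 0 0; -7 0 0 0 0 0; -8 0 0 0 0 0")

```text
clock: 10.45
position: [0.4311, 0.29, 0.0465]
tool_rot: [-0.001, 1.0, 0.001, -0.002]
contact_force: [2.0, -0.9, 0.2]
width: -0.0002
```

send_rows(plan="-1 0 0 0 0 0; -1.5 0 0 0 0 0; -2 0 0 0 0 0; -2.2 0 0 0 0 0")

```text
clock: 10.85
position: [0.4089, 0.29, 0.0465]
tool_rot: [-0.001, 1.0, 0.001, -0.002]
contact_force: [1.8, -1.0, 0.6]
width: 0.0001
```

send_rows(plan="-0.3 0 0 0 0 0; -0.6 0 0 0 0 0; -0.6 0 0 0 0 0")

```text
clock: 11.15
position: [0.4053, 0.2902, 0.0467]
tool_rot: [-0.002, 1.0, 0.001, 0.0]
contact_force: [17.9, -5.3, -8.3]
width: 0.0002
```

send_rows(plan="0 0 0 0 0 0; 0 0 0 0 0 0; 0 0 0 0 0 0; 0.3 0 0 0 0 0; 0.4 0 0 0 0 0")

```text
clock: 11.65
position: [0.4092, 0.2903, 0.0467]
tool_rot: [-0.002, 1.0, 0.001, -0.0]
contact_force: [-0.4, -0.7, 0.3]
width: 0.0003
```

send_rows(plan="0 0 4 0 0 0; 0 0 9 0 0 0; 0 0 14 0 0 0; 0 0 18 0 0 0; 0 0 20 0 0 0")

```text
clock: 12.15
position: [0.4099, 0.2913, 0.251]
tool_rot: [-0.002, 1.0, 0.003, 0.002]
contact_force: [0.2, -0.3, -0.1]
width: -0.0001
```

send_rows(plan="0 -5 0 0 0 0; 0 -10 0 0 0 0; 0 -15 0 0 0 0; 0 -20 0 0 0 0; 0 -25 0 0 0 0", jaw=50)

```text
clock: 12.65
position: [0.4091, 0.0398, 0.2513]
tool_rot: [-0.003, 1.0, 0.004, 0.002]
contact_force: [1.5, -0.4, 0.1]
width: 0.0429
```

```bash
python3 - <<'E'
from h import *
t=shot('top','t7');s=shot('scene','s7')
st=arm.sense();print(st['position'],st['tool_rot'],st['width'])
crop(t,80,60,240,300,3,'a');crop(s,280,100,460,250,4,'b')
E
```

```text
[0.40867184 0.0369947  0.2511414 ] [5.66371980e-04 9.99992952e-01 3.43558905e-03 1.40436715e-03] 0.04253037334324296
```

View pics/a.png

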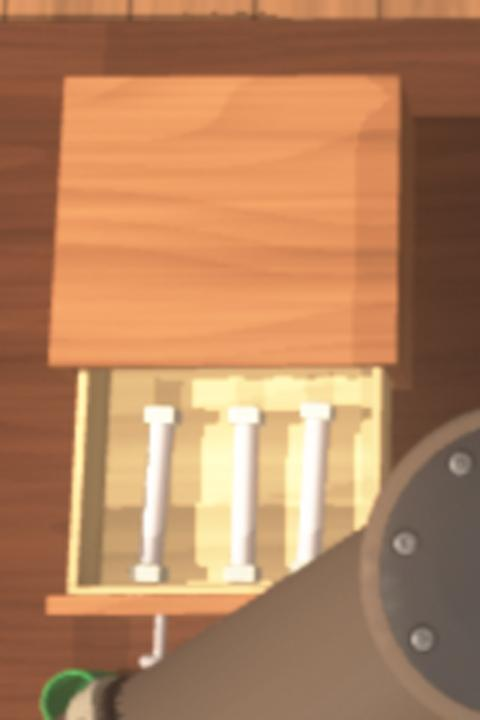

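View pics/b.png

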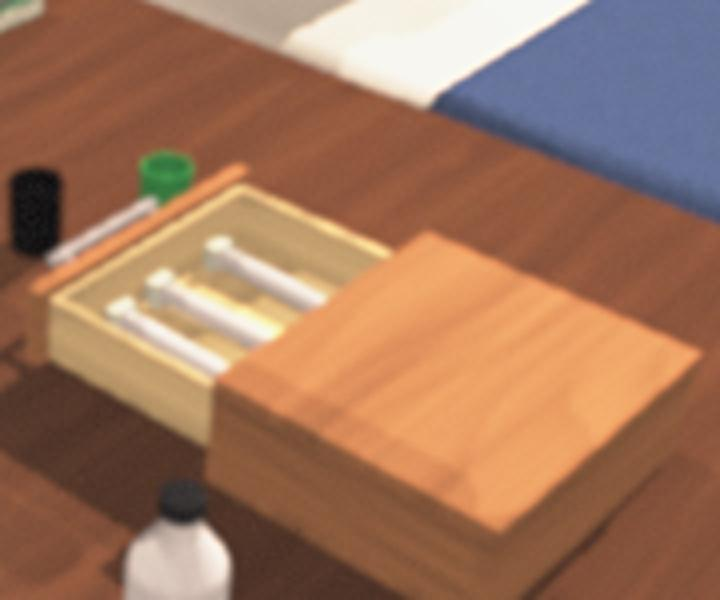

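View pics/t7.png

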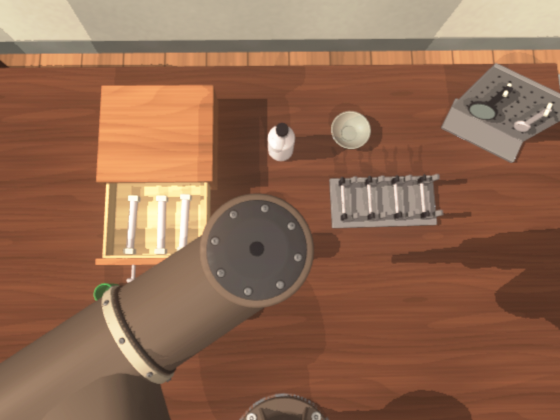

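send_rows(plan="0 -5 0 0 0 0; 1 -10 0 0 0 0; 1 -15 0 0 0 0; 1 -20 0 0 0 0; 1 -25 0 0 0 0")

```text
clock: 13.25
position: [0.4186, -0.2093, 0.2514]
tool_rot: [0.0, 1.0, 0.004, 0.002]
contact_force: [2.0, 0.2, 0.6]
width: 0.0428
```

```bash
python3 - <<'E'
from h import *
t=shot('top','t8');s=shot('scene','s8')
st=arm.sense();print(st['position'],st['tool_rot'],st['width'])
crop(t,90,170,230,300,5,'a')
E
```

```text
[ 0.41786306 -0.21229616  0.25060152] [3.75641479e-03 9.99987381e-01 3.27109286e-03 6.53335343e-04] 0.04280111960301683
```

View pics/a.png

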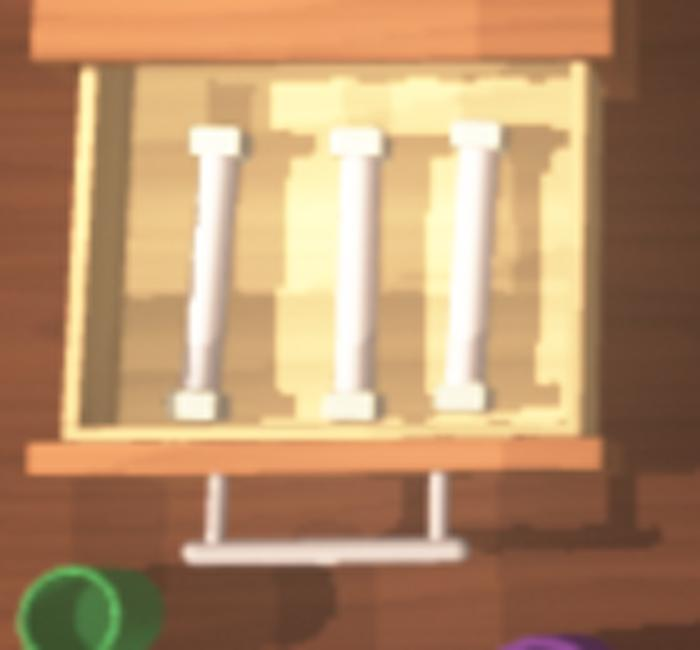

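```bash
python3 - <<'E'
from h import *
f=lambda x,y:(90+(x+.5)/5-.5,170+(y+.5)/5-.5)
for n,a,b in(('A',(216,142),(198,406)),('B',(357,143),(352,406)),('C',(476,137),(461,398))):
    for z in (.040,.046):
        p,q=onz('top',*f(*a),z),onz('top',*f(*b),z); d=p-q
        print(n,z,((p+q)/2).round(4),'len',np.linalg.norm(d).round(4),'yaw deg',np.degrees(np.arctan2(d[1],d[0])).round(2))
g=lambda x,y:(310+(x+.5)/5-.5,150+(y+.5)/5-.5)
bl=[(165,338),(300,336),(434,332),(567,328)];bt=[(160,152),(296,150),(430,145),(565,140)]
gl=[(229,325),(365,322),(500,320),(645,315)];gt=[(220,148),(357,143),(490,138),(630,133)]
for nm,L,z in(('blk-',bl,.078),('blk+',bt,.078),('fix-',gl,.076),('fix+',gt,.076)):
    print(nm,[onz('top',*g(*p),z)[:2].round(4).tolist() for p in L])
t=cv2.imread('pics/top0.png');s=cv2.imread('pics/scene0.png')
crop(t,325,165,385,235,10,'r1');crop(t,385,165,445,235,10,'r2')
E
```

```text
A 0.04 [0.5221 0.3572 0.04  ] len 0.1273 yaw deg -1.62
A 0.046 [0.5213 0.3552 0.046 ] len 0.1266 yaw deg -1.62
B 0.04 [0.5209 0.287  0.04  ] len 0.1269 yaw deg 0.53
B 0.046 [0.5201 0.2854 0.046 ] len 0.1262 yaw deg 0.53
C 0.04 [0.5235 0.2326 0.04  ] len 0.1262 yaw deg -2.14
C 0.046 [0.5227 0.2314 0.046 ] len 0.1254 yaw deg -2.14
blk- [[0.5262, -0.1434], [0.5262, -0.2062], [0.5273, -0.2687], [0.5283, -0.3308]]
blk+ [[0.6147, -0.1446], [0.6148, -0.2088], [0.6165, -0.2722], [0.6181, -0.3363]]
fix- [[0.5322, -0.1738], [0.5327, -0.2373], [0.5328, -0.3005], [0.5343, -0.3686]]
fix+ [[0.6167, -0.1734], [0.6184, -0.2383], [0.62, -0.3015], [0.6216, -0.3682]]
```

View pics/r1.png

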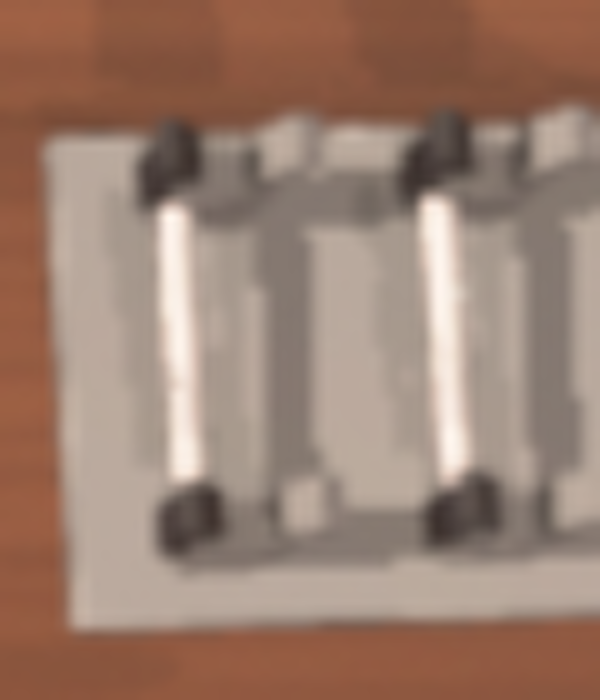

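View pics/r2.png

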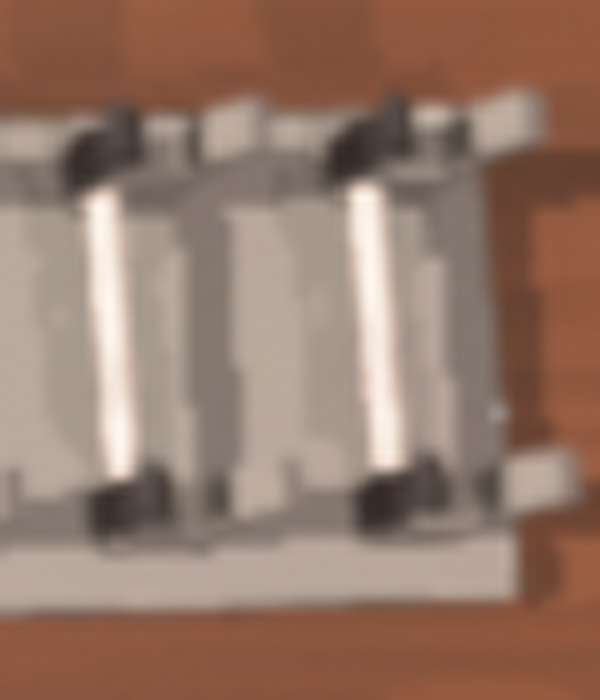

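send_rows(plan="2 5 0 0 0 0; 4 10 0 0 0 0; 6 15 0 0 0 0; 8 20 0 0 0 0; 10 24.5 0 0 0 0", jaw=45, force=90)

```text
clock: 13.85
position: [0.5136, 0.0258, 0.2509]
tool_rot: [0.003, 1.0, 0.004, 0.001]
contact_force: [1.4, -0.5, 1.0]
width: 0.0384
```

send_rows(plan="0 5 0 0 0 0; 0 10 0 0 0 0; 0 15 0 0 0 -1; 0.2 20 0 0 0 -2; 0.2 20 0 0 0 -2")

```text
clock: 14.35
position: [0.515, 0.2316, 0.2502]
tool_rot: [0.019, 1.0, 0.004, 0.001]
contact_force: [-0.3, -0.1, 0.0]
width: 0.0385
```

```bash
cat >st.py <<'E'
from h import *
st=arm.sense(); M=R.from_quat(st['tool_rot']).as_matrix()
y=M[:,1]; z=M[:,2]
print(st['clock'],st['position'].round(4),'yaw',np.degrees(np.arctan2(-y[0],y[1])).round(2),'tilt',z.round(4),'w',round(st['width'],4),'F',st['contact_force'].round(1))
E
python3 st.py
```

```text
14.35 [0.515  0.2316 0.2502] yaw -2.15 tilt [ 0.0015  0.0075 -1.    ] w 0.0385 F [-0.3 -0.1  0. ]
```

send_rows(plan="0.8 0 -4 -0.4 0 0; 0.8 0 -9 -0.4 0 0; 0.8 0 -13 -0.4 0 0; 0.8 0 -15 -0.4 0 0; 0.8 0 -15 -0.4 0 0")

```text
clock: 14.85
position: [0.5207, 0.2306, 0.0968]
tool_rot: [0.019, 1.0, -0.002, -0.002]
contact_force: [1.0, 0.1, -0.1]
width: 0.0386
```

```bash
python3 st.py; python3 - <<'E'
from h import *
t=shot('top','t9');s=shot('scene','s9')
crop(s,300,80,420,230,4,'b');crop(t,90,150,250,300,4,'a')
E
```

```text
14.85 [0.5207 0.2306 0.0968] yaw -2.14 tilt [-0.0039 -0.0034 -1.    ] w 0.0386 F [ 1.   0.1 -0.1]
```

View pics/b.png

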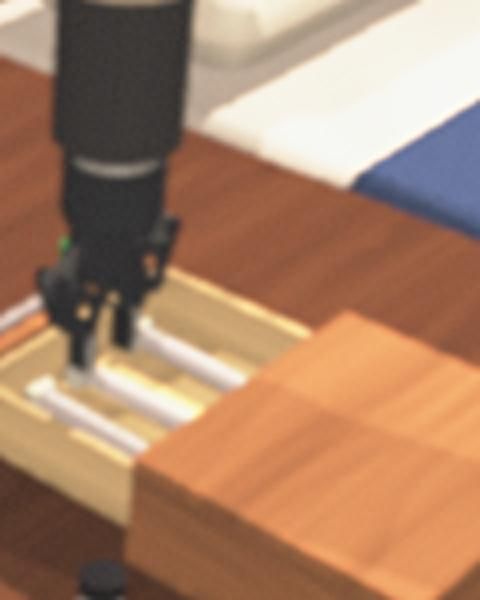

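View pics/a.png

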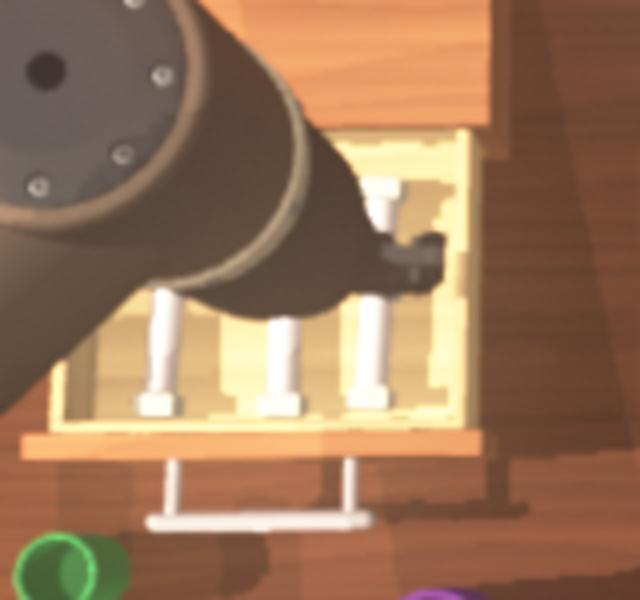

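send_rows(plan="0.2 0.1 -3 0 0 0; 0.2 0.1 -5 0 0 0; 0.2 0.1 -6.5 0 0 0; 0.2 0.1 -7 0 0 0; 0.2 0.1 -7.1 0 0 0")

```text
clock: 15.45
position: [0.5257, 0.2337, 0.0308]
tool_rot: [0.018, 1.0, 0.001, 0.001]
contact_force: [0.2, -0.1, 1.0]
width: 0.0385
```

send_rows(plan="0 0 0 0 0 0; 0 0 0 0 0 0; 0 0 0 0 0 0; 0 0 0 0 0 0", jaw=8)

```text
clock: 15.85
position: [0.5269, 0.2345, 0.0328]
tool_rot: [0.018, 1.0, 0.002, 0.003]
contact_force: [-0.8, -0.1, 5.2]
width: 0.0139
```

send_rows(plan="0 0 0 0 0 0; 0 0 0 0 0 0; 0 0 0 0 0 0", jaw=45)

```text
clock: 16.15
position: [0.5271, 0.2347, 0.0332]
tool_rot: [0.018, 1.0, 0.002, 0.003]
contact_force: [0.2, -0.5, -0.5]
width: 0.0387
```

```bash
python3 st.py; python3 - <<'E'
from h import *
t=shot('top','t10');s=shot('scene','s10')
crop(s,280,100,400,200,6,'b');crop(t,90,150,250,300,4,'a')
E
python3 st.py
```

```text
16.15 [0.5271 0.2347 0.0332] yaw -2.05 tilt [ 0.006   0.0035 -1.    ] w 0.0387 F [ 0.2 -0.5 -0.5]
16.25 [0.5269 0.2346 0.0329] yaw -2.05 tilt [ 0.0055  0.003  -1.    ] w 0.0385 F [-0.3 -0.9 -0.3]
```

View pics/b.png

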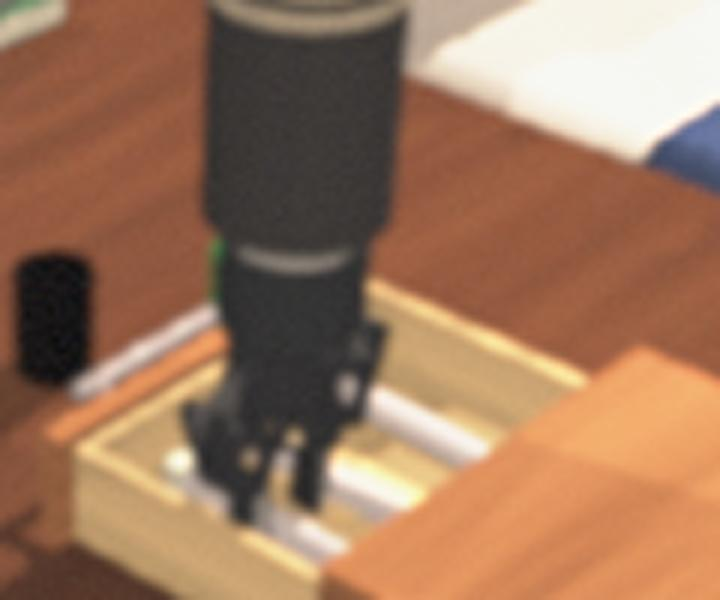

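View pics/a.png

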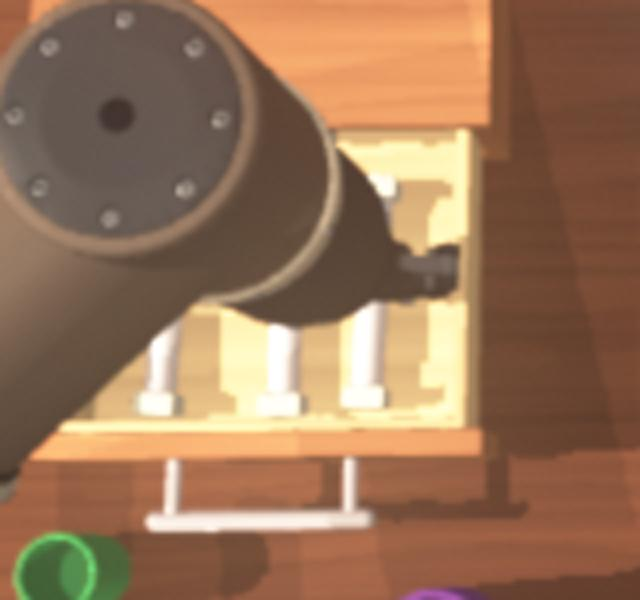

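send_rows(plan="-0.3 -0.1 -0.3 0 0 0; -0.3 -0.1 -0.6 0 0 0; -0.3 -0.1 -0.8 0 0 0; -0.3 -0.1 -0.8 0 0 0")

```text
clock: 16.65
position: [0.5236, 0.2333, 0.0243]
tool_rot: [0.018, 1.0, 0.001, 0.002]
contact_force: [0.1, 0.4, 0.4]
width: 0.0383
```

send_rows(plan="0 0 0 0 0 0; 0 0 0 0 0 0; 0 0 0 0 0 0; 0 0 0 0 0 0", jaw=8)

```text
clock: 17.05
position: [0.5239, 0.2335, 0.0246]
tool_rot: [0.018, 1.0, 0.001, 0.003]
contact_force: [0.5, -1.0, 2.4]
width: 0.0149
```

send_rows(plan="0 0 1 0 0 0; 0 0 3 0 0 0; 0 0 6 0 0 0; 0 0 9 0 0 0; 0 0 9 0 0 0")

```text
clock: 17.55
position: [0.526, 0.235, 0.1195]
tool_rot: [0.017, 1.0, 0.004, 0.006]
contact_force: [0.8, 0.7, -0.6]
width: 0.015
```

```bash
python3 st.py; python3 - <<'E'
from h import *
t=shot('top','t11');s=shot('scene','s11')
crop(s,280,80,400,200,6,'b');crop(t,90,150,250,300,4,'a')
E
python3 st.py
```

```text
17.55 [0.526  0.235  0.1195] yaw -2.0 tilt [ 0.0113  0.0071 -0.9999] w 0.015 F [ 0.8  0.7 -0.6]
17.65 [0.524  0.2337 0.1158] yaw -2.06 tilt [ 0.0066  0.0044 -1.    ] w 0.015 F [-0.1 -0.6 -0.3]
```

View pics/b.png

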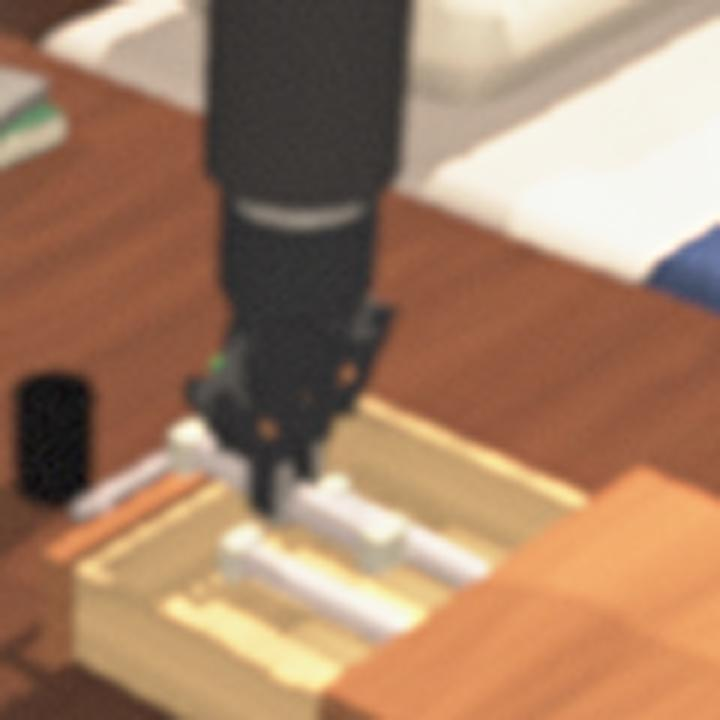

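send_rows(plan="0 0 4 0 0 0; 0 -2 8 0 0 0; 0 -7 10 0 0 0; 0 -12 10 0 0 0; 0.5 -17 10 0 0 0")

```text
clock: 18.15
position: [0.5278, 0.0662, 0.2159]
tool_rot: [0.017, 1.0, 0.002, 0.003]
contact_force: [1.2, -0.3, -1.4]
width: 0.015
```

send_rows(plan="0.5 -5 0 0 0 0.5; 1 -10 0 0 0 1; 1.5 -15 0 0 0 1.5; 2 -20 0 0 0 2; 2.5 -24 0 0 0 2.8")

```text
clock: 18.65
position: [0.5518, -0.176, 0.2148]
tool_rot: [-0.007, 1.0, 0.003, 0.002]
contact_force: [0.7, 0.5, -0.1]
width: 0.0151
```

```bash
python3 st.py
```

```text
18.65 [ 0.5518 -0.176   0.2148] yaw 0.79 tilt [ 0.0042  0.0055 -1.    ] w 0.0151 F [ 0.7  0.5 -0.1]
```

send_rows(plan="1 -5 0 -0.3 0.2 0; 2 -10 -2 -0.3 0.2 0; 2.4 -15 -5 -0.3 0.2 0; 2.4 -17.7 -8 -0.3 0.2 0; 2.4 -17.7 -9 -0.3 0.2 0")

```text
clock: 19.15
position: [0.5727, -0.3558, 0.119]
tool_rot: [-0.005, 1.0, 0.001, -0.003]
contact_force: [-1.5, 0.8, -2.0]
width: 0.0149
```

send_rows(plan="0 0 0 0 0 0; 0 0 0 0 0 0")

```text
clock: 19.35
position: [0.5718, -0.3554, 0.1177]
tool_rot: [-0.005, 1.0, 0.002, -0.005]
contact_force: [-0.3, 0.2, -0.5]
width: 0.0151
```

```bash
python3 st.py; python3 - <<'E'
from h import *
t=shot('top','t12');s=shot('scene','s12')
crop(s,130,180,290,340,4,'b');crop(t,310,130,460,250,5,'a')
E
python3 st.py
```

```text
19.35 [ 0.5718 -0.3554  0.1177] yaw 0.52 tilt [-0.0092  0.0039 -0.9999] w 0.0151 F [-0.3  0.2 -0.5]
19.45 [ 0.5734 -0.3551  0.1201] yaw 0.61 tilt [-0.0051  0.0023 -1.    ] w 0.0147 F [ 0.9 -0.4 -0.3]
```

View pics/b.png

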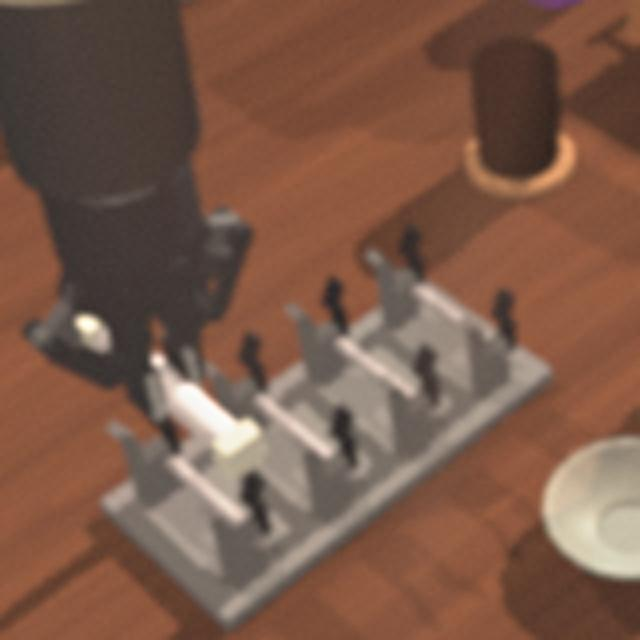

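View pics/a.png

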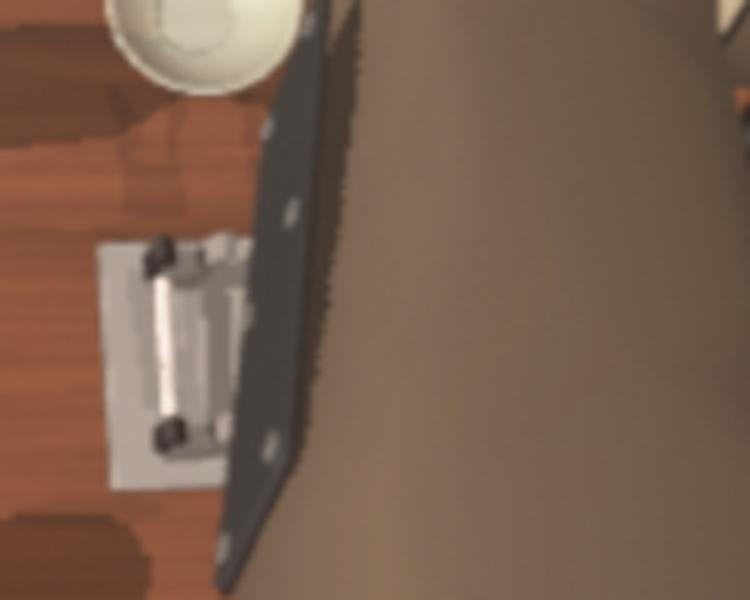

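```bash
python3 - <<'E'
from h import *
f=lambda p:((p-[130,180]+.5)*4-.5).round(1)
for dx in(-.0635,0,.0635): print(f(proj('scene',[.5734+dx,-.355+dx*.011,.1295])))
y=np.array([-.0135,1,0]);x=np.array([1,.0135,0]);c=np.array([.5757,-.2557,0])
# predicted fork tips for clips
for k in(97.5,32.5,-32.5,-97.5):
  print(k,[f(proj('scene',c+y*(k/1000+o)+x*fx+[0,0,z])).tolist() for fx in(-.043,.043) for o,z in((.012,.081),(-.014,.079))])
E
```

```text
[100.9 329.1]
[166.5 386.5]
[237.  448.2]
97.5 [[411.8, 229.1], [381.4, 251.7], [504.3, 293.6], [473.7, 318.0]]
32.5 [[333.5, 280.9], [301.1, 304.9], [425.7, 350.0], [393.1, 375.9]]
-32.5 [[249.8, 336.3], [215.2, 361.9], [341.5, 410.4], [306.5, 438.1]]
-97.5 [[160.2, 395.6], [123.1, 422.9], [251.0, 475.3], [213.5, 505.0]]
```

send_rows(plan="0.3 0.2 -1 0 -0.3 0.2; 0.3 0.2 -2.5 0 -0.3 0.2; 0.3 0.2 -4 0 -0.3 0.2; 0.3 0.2 -4.8 0 -0.3 0.2; 0.3 0.2 -4.8 0 -0.3 0.2")

```text
clock: 19.95
position: [0.5754, -0.3528, 0.07]
tool_rot: [-0.007, 1.0, 0.002, -0.001]
contact_force: [1.1, -1.6, -0.1]
width: 0.0147
```

```bash
python3 - <<'E'
from h import *
s=shot('scene','s13')
crop(s,130,180,290,340,4,'b')
E
python3 st.py
```

```text
20.0 [ 0.5759 -0.3531  0.0711] yaw 0.82 tilt [-0.0017  0.0026 -1.    ] w 0.0143 F [-0.   0.1 -1. ]
```

View pics/b.png

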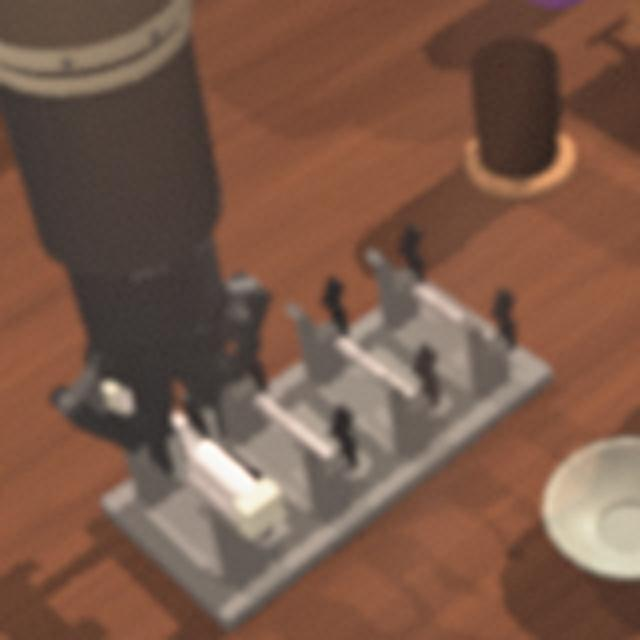

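send_rows(plan="0 0 -0.5 0 0 0; 0 0 -1 0 0 0; 0 0 -1.5 0 0 0; 0 0 -2 0 0 0; 0 0 -2.5 0 0 0", force=120)

```text
clock: 20.5
position: [0.5781, -0.3539, 0.0538]
tool_rot: [-0.009, 1.0, -0.001, 0.001]
contact_force: [-20.8, 21.7, 80.1]
width: 0.0113
```

```bash
python3 - <<'E'
from h import *
s=shot('scene','s14')
crop(s,130,180,290,340,4,'b')
E
python3 st.py
```

```text
20.55 [ 0.5781 -0.3537  0.0541] yaw 1.1 tilt [ 0.0032 -0.0013 -1.    ] w 0.0112 F [-12.4  12.9  49. ]
```

View pics/b.png

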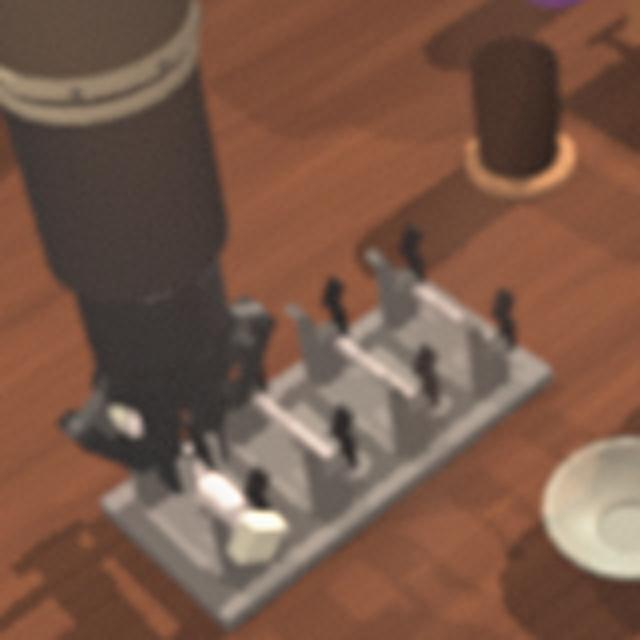

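send_rows(plan="0 0 0.4 0 0 0; 0 0 0.6 0 0 0")

```text
clock: 20.75
position: [0.5798, -0.3543, 0.0634]
tool_rot: [-0.01, 1.0, -0.002, 0.004]
contact_force: [1.1, -1.8, 5.3]
width: 0.007
```

```bash
python3 - <<'E'
from h import *
s=shot('scene','s15')
crop(s,160,250,220,330,9,'b')
f=lambda p:((p-[160,250]+.5)*9-.5).round(0)
for z in(.055,.065,.076):
  for e in(.0635,): 
    print(z,f(proj('scene',[.577+e,-.3525,z])))
    print([f(proj('scene',[.577+.07,-.3525+a,z+b])).tolist() for a,b in((-.012,.012),(.012,.012),(.012,-.012),(-.012,-.012))])
E
python3 st.py
```

```text
0.055 [321. 582.]
[[291.0, 595.0], [370.0, 537.0], [382.0, 598.0], [304.0, 656.0]]
0.065 [316. 556.]
[[285.0, 569.0], [365.0, 511.0], [377.0, 573.0], [299.0, 631.0]]
0.076 [310. 528.]
[[279.0, 540.0], [360.0, 482.0], [372.0, 545.0], [293.0, 603.0]]
20.8 [ 0.5799 -0.3544  0.0631] yaw 1.14 tilt [ 0.0077 -0.0033 -1.    ] w 0.0067 F [ 0.  -0.9 12.3]
```

View pics/b.png

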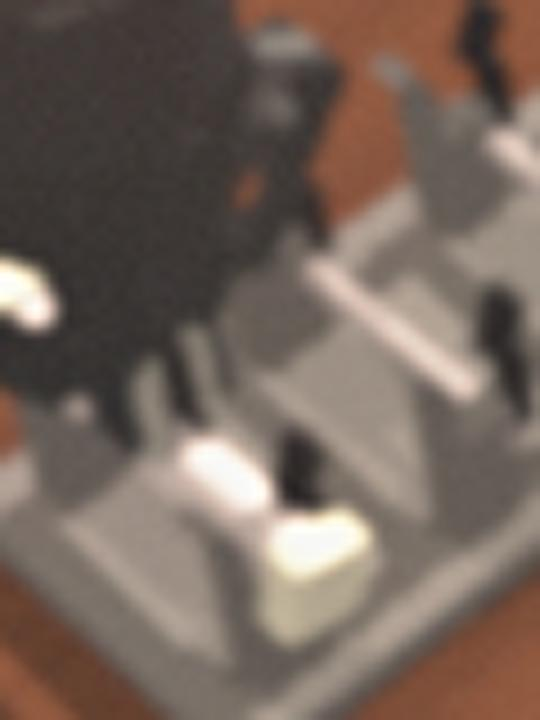

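send_rows(plan="0 0 0 0 0 0; 0 0 0.5 0 0 0; 0 0 3 0 0 0; 0 0 7 0 0 0; 0 0 10 0 0 0", jaw=35)

```text
clock: 21.3
position: [0.5797, -0.3545, 0.1647]
tool_rot: [-0.01, 1.0, -0.002, 0.004]
contact_force: [0.2, 0.3, 0.5]
width: 0.03
```

```bash
python3 - <<'E'
from h import *
s=shot('scene','s16')
crop(s,140,240,220,330,7,'b')
f=lambda p:((p-[140,240]+.5)*7-.5).round(0)
for z in(.055,.065,.076):
  for e in(-.0635,.0635): 
    print(z,e,f(proj('scene',[.577+e,-.3525,z])))
E
python3 st.py
```

```text
0.055 -0.0635 [163. 310.]
0.055 0.0635 [390. 522.]
0.065 -0.0635 [157. 291.]
0.065 0.0635 [386. 502.]
0.076 -0.0635 [151. 269.]
0.076 0.0635 [381. 480.]
21.35 [ 0.582  -0.3557  0.1705] yaw 1.18 tilt [ 0.014  -0.0069 -0.9999] w 0.0301 F [ 2.3 -1.8  5.4]
```

View pics/b.png

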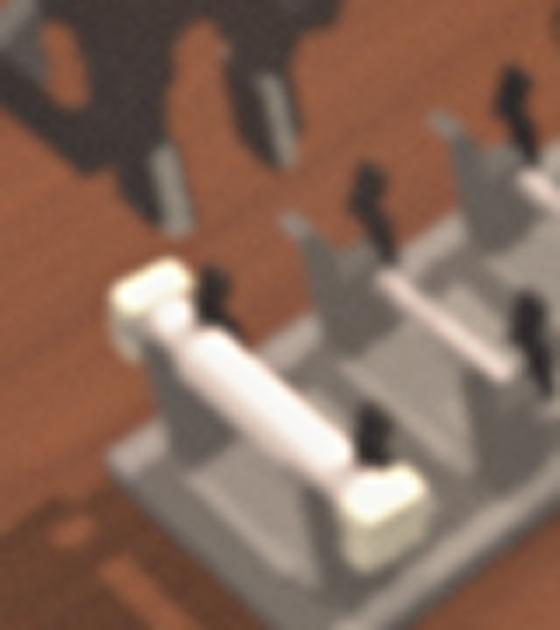

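send_rows(plan="-3 4 2 0 0 0; -5 9 4 0 0 0; -5 14 5 0 0 0; -5 19 5 0 0 0; -5 24 5 0 0 0")

```text
clock: 21.85
position: [0.5314, -0.1262, 0.221]
tool_rot: [-0.01, 1.0, -0.003, 0.007]
contact_force: [1.1, 0.1, -0.1]
width: 0.0301
```

send_rows(plan="0 5 0 0 0 0; 0 10 0 0 0 0; 0 15 0 0 0 0; 0 17 0 0 0 0")

```text
clock: 22.25
position: [0.5308, 0.0472, 0.2208]
tool_rot: [-0.011, 1.0, -0.003, 0.007]
contact_force: [-0.6, -0.5, -0.1]
width: 0.0295
```

```bash
python3 - <<'E'
from h import *
t=shot('top','t17');s=shot('scene','s17')
crop(t,325,160,445,240,6,'a')
E
python3 st.py
```

```text
22.35 [0.531  0.0466 0.2207] yaw 1.33 tilt [ 0.0143 -0.0063 -0.9999] w 0.0296 F [-0.4 -0.  -0. ]
```

View pics/a.png

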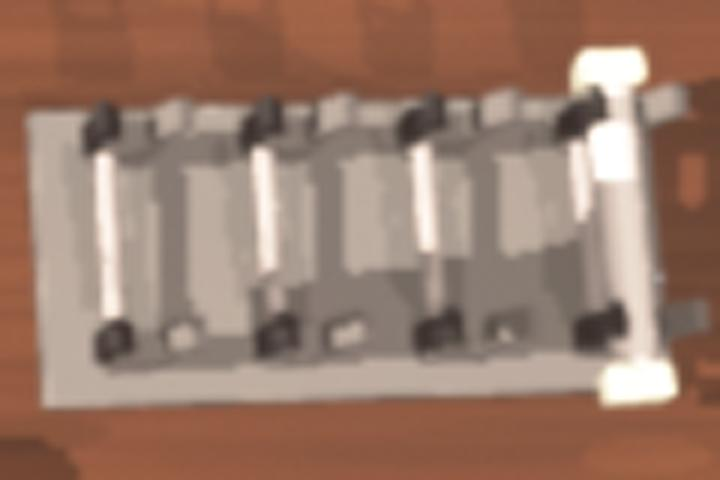

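View pics/t17.png

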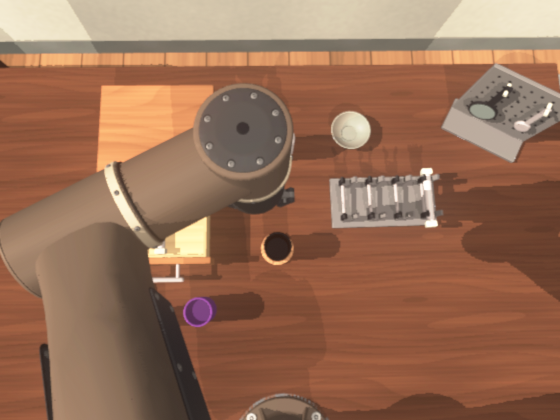

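```bash
python3 - <<'E'
from h import *
g=lambda x,y:(325+(x+.5)/6-.5,160+(y+.5)/6-.5)
p,q=onz('top',*g(609,66),.063),onz('top',*g(638,384),.063);d=p-q
print((p+q)/2,np.linalg.norm(d),np.degrees(np.arctan2(d[1],d[0])))
# rods: which height? triangulate clip0 rod ends (top crop vs scene s12 crop)
u=lambda x,y:(130+(x+.5)/4-.5,180+(y+.5)/4-.5)
print(tri(g(105,152),u(457,318)),tri(g(112,318),u(420,288)))
y=np.array([-.0135,1,0]);x=np.array([1,.0135,0]);c=np.array([.5757,-.2557,0])
gi=lambda p:((p-[325,160]+.5)*6-.5).round(0).tolist()
k=-.0975
print([gi(proj('top',c+y*k+x*e+[0,0,.055])) for e in(-.0635,0,.0635)])
print([gi(proj('top',c+y*k+x*e+[0,0,.065])) for e in(-.0635,0,.0635)])
E
```

```text
[ 0.57468209 -0.35262349  0.063     ] 0.12860584329979244 0.9380217875805578
(array([ 0.60069567, -0.15733539,  0.05816315]), np.float64(0.02178437749332406)) (array([ 0.54264819, -0.15268572,  0.04002011]), np.float64(0.0017193625687869027))
[[631.0, 379.0], [617.0, 222.0], [603.0, 67.0]]
[[640.0, 375.0], [626.0, 217.0], [612.0, 61.0]]
```

send_rows(plan="-0.5 5 0 0.3 0.8 -0.8; -1 10 0 0.3 0.8 -0.8; -1 15 0 0.3 0.8 -0.8; -1 20 0 0.3 0.8 -0.8; -1 24 0 0.3 0.8 -0.8", jaw=45, force=50)

```text
clock: 22.85
position: [0.5207, 0.2881, 0.2204]
tool_rot: [-0.005, 1.0, -0.001, -0.0]
contact_force: [1.2, -0.3, 0.4]
width: 0.0382
```

send_rows(plan="0 0 -4 0 0 0; 0 0 -9 0 0 0; 0 0 -13 0 0 0; 0 0 -14 0 0 0; 0 0 -14 0 0 0")

```text
clock: 23.35
position: [0.5203, 0.2869, 0.079]
tool_rot: [-0.004, 1.0, -0.002, -0.001]
contact_force: [1.0, 0.2, -0.6]
width: 0.0387
```

```bash
python3 - <<'E'
from h import *
t=shot('top','t18');s=shot('scene','s18')
crop(s,280,100,400,220,5,'b');
E
python3 st.py
```

```text
23.45 [0.5219 0.2885 0.0821] yaw 0.53 tilt [ 1.5e-03 -4.0e-04 -1.0e+00] w 0.0386 F [-0.2  0.2  0.1]
```

View pics/b.png

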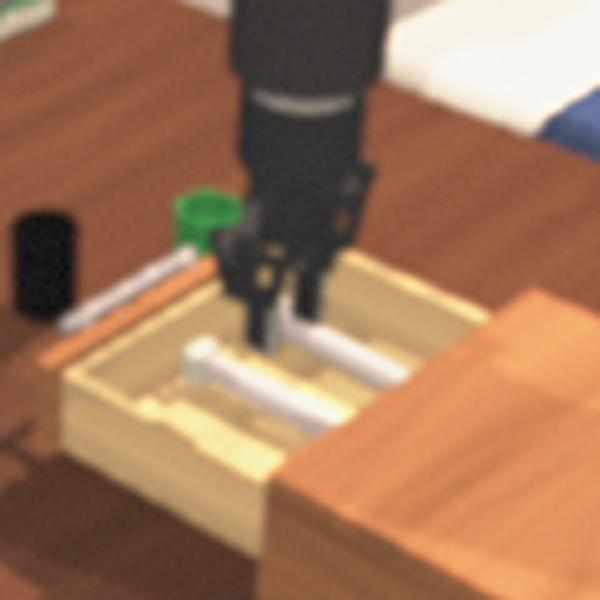

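send_rows(plan="-0.1 -0.2 -2 0 0 0; -0.1 -0.2 -4 0 0 0; -0.1 -0.2 -4.5 0 0 0; -0.1 -0.2 -4.5 0 0 0")

```text
clock: 23.85
position: [0.5215, 0.2869, 0.0384]
tool_rot: [-0.005, 1.0, 0.0, 0.001]
contact_force: [-0.6, -0.3, -0.4]
width: 0.0382
```

```bash
python3 - <<'E'
from h import *
s=shot('scene','s19')
crop(s,300,130,380,200,8,'b');
f=lambda p:((p-[300,130]+.5)*8-.5).round(0)
for x in(-.0635,0,.0635): print(f(proj('scene',[.5205+x,.2862+x*.01,.034])))
E
python3 st.py
```

```text
[156. 340.]
[278. 401.]
[406. 466.]
23.9 [0.5218 0.2872 0.0388] yaw 0.54 tilt [ 3.2e-03  9.0e-04 -1.0e+00] w 0.0385 F [ 0.6 -1.5  0.1]
```

View pics/b.png

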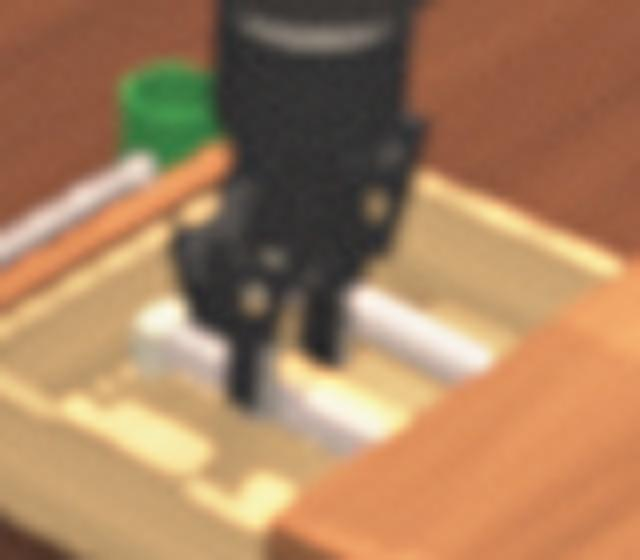

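Straddling tube B. Down the rest and close.

send_rows(plan="-0.1 -0.1 -0.7 0 0 0; -0.1 -0.1 -1.2 0 0 0; -0.1 -0.1 -1.5 0 0 0; -0.1 -0.1 -1.5 0 0 0")

```text
clock: 24.3
position: [0.5206, 0.286, 0.0234]
tool_rot: [-0.005, 1.0, 0.0, 0.001]
contact_force: [-0.0, 0.0, -0.6]
width: 0.0385
```

send_rows(plan="0 0 0 0 0 0; 0 0 0 0 0 0; 0 0 0 0 0 0; 0 0 0 0 0 0", jaw=12)

```text
clock: 24.7
position: [0.5207, 0.286, 0.0235]
tool_rot: [-0.005, 1.0, 0.0, 0.001]
contact_force: [1.0, 0.3, 0.5]
width: 0.0166
```

```bash
python3 st.py
```

```text
24.7 [0.5207 0.286  0.0235] yaw 0.54 tilt [ 2.8e-03  5.0e-04 -1.0e+00] w 0.0166 F [1.  0.3 0.5]
```

send_rows(plan="0 0 2 0 0 0; 0 0 6 0 0 0; 0 0 11 0 0 0; 0 -2 16 0 0 0; 0 -5 19 0 0 0")

```text
clock: 25.2
position: [0.5213, 0.237, 0.2168]
tool_rot: [-0.006, 1.0, 0.001, 0.003]
contact_force: [0.8, 0.1, -0.7]
width: 0.0158
```

send_rows(plan="0.5 -5 0 0 0 0; 1 -10 0 0 0 0; 1.5 -15 0 0 0 0; 2 -20 0 0 0 0; 2.5 -25 0 0 0 0")

```text
clock: 25.7
position: [0.5458, -0.0138, 0.217]
tool_rot: [-0.006, 1.0, 0.001, 0.003]
contact_force: [1.4, -0.2, -0.0]
width: 0.0164
```

```bash
python3 st.py
```

```text
25.7 [ 0.5458 -0.0138  0.217 ] yaw 0.68 tilt [ 0.0059  0.0028 -1.    ] w 0.0164 F [ 1.4 -0.2 -0. ]
```

send_rows(plan="1 -5 0 0 0.3 0.1; 2 -10 0 0 0.3 0.1; 3 -15 -2 0 0.3 0.1; 3 -19 -6 0 0.3 0.1; 3 -20.9 -9 0 0.3 0.1")

```text
clock: 26.2
position: [0.5765, -0.2253, 0.127]
tool_rot: [-0.006, 1.0, 0.001, 0.002]
contact_force: [1.2, 0.7, -1.5]
width: 0.0161
```

send_rows(plan="0 0 0 0 0 0; 0 0 0 0 0 0")

```text
clock: 26.4
position: [0.5757, -0.2262, 0.1258]
tool_rot: [-0.005, 1.0, 0.001, 0.0]
contact_force: [0.5, 0.6, 0.6]
width: 0.0162
```

```bash
python3 st.py;  python3 - <<'E'
from h import *
s=shot('scene','s20')
crop(s,150,190,290,320,5,'b');
f=lambda p:((p-[150,190]+.5)*5-.5).round(0)
p=arm.sense()['position']
for x in(-.0635,0,.0635): print(f(proj('scene',p+[x,x*.012,.0105])))
E
python3 st.py
```

```text
26.4 [ 0.5757 -0.2262  0.1258] yaw 0.61 tilt [ 9.0e-04  2.4e-03 -1.0e+00] w 0.0162 F [0.5 0.6 0.6]
[256. 213.]
[341. 275.]
[432. 342.]
26.45 [ 0.5768 -0.2255  0.1273] yaw 0.69 tilt [ 0.0036  0.002  -1.    ] w 0.0161 F [ 0.1 -0.7  0.1]
```

View pics/b.png

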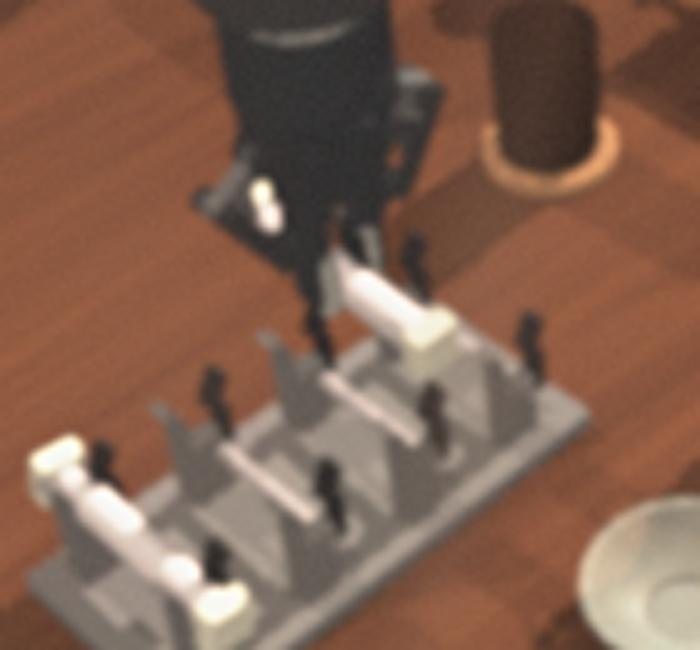

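send_rows(plan="-0.1 0.2 -1.5 0 0.2 0.1; -0.1 0.2 -3 0 0.2 0.1; -0.1 0.2 -4.5 0 0.2 0.1; -0.1 0.2 -5.6 0 0.2 0.1; -0.1 0.2 -5.6 0 0.2 0.1")

```text
clock: 26.95
position: [0.5754, -0.2226, 0.0704]
tool_rot: [-0.008, 1.0, 0.001, -0.001]
contact_force: [-0.3, -0.4, 0.3]
width: 0.0161
```

```bash
python3 st.py;  python3 - <<'E'
from h import *
s=shot('scene','s21')
crop(s,150,190,290,320,5,'b');
E
python3 st.py
```

```text
26.95 [ 0.5754 -0.2226  0.0704] yaw 0.86 tilt [-0.0011  0.0021 -1.    ] w 0.0161 F [-0.3 -0.4  0.3]
27.0 [ 0.5759 -0.2229  0.0713] yaw 0.86 tilt [-1.0e-04  1.9e-03 -1.0e+00] w 0.016 F [ 0.  -0.8 -0.3]
```

View pics/b.png

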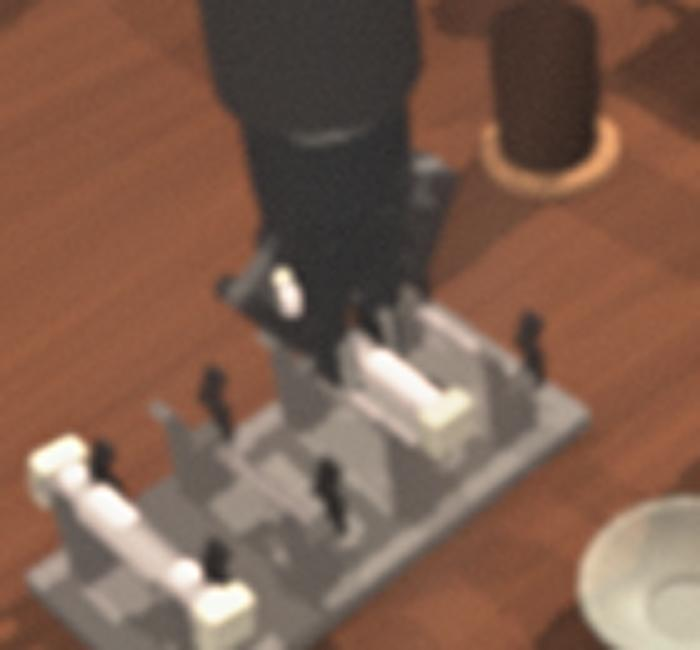

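send_rows(plan="0 0 -0.5 0 0 0; 0 0 -0.9 0 0 0; 0 0 -1.3 0 0 0; 0 0 -1.7 0 0 0", force=70)

```text
clock: 27.4
position: [0.5764, -0.2235, 0.0547]
tool_rot: [-0.008, 1.0, 0.001, 0.001]
contact_force: [0.9, -5.7, 1.7]
width: 0.0157
```

send_rows(plan="0 0 -0.3 0 0 0; 0 0 -0.6 0 0 0; 0 0 -0.9 0 0 0; 0 0 -1.1 0 0 0")

```text
clock: 27.8
position: [0.576, -0.2234, 0.0443]
tool_rot: [-0.008, 1.0, 0.001, -0.0]
contact_force: [-8.7, 2.1, 23.4]
width: 0.0154
```

```bash
python3 st.py;  python3 - <<'E'
from h import *
s=shot('scene','s22')
crop(s,150,190,290,320,5,'b');
E
python3 st.py
```

```text
27.8 [ 0.576  -0.2234  0.0443] yaw 0.89 tilt [-0.     0.001 -1.   ] w 0.0154 F [-8.7  2.1 23.4]
27.85 [ 0.576  -0.2234  0.0444] yaw 0.89 tilt [ 1.e-04  9.e-04 -1.e+00] w 0.0154 F [-4.8 -2.1  9. ]
```

View pics/b.png

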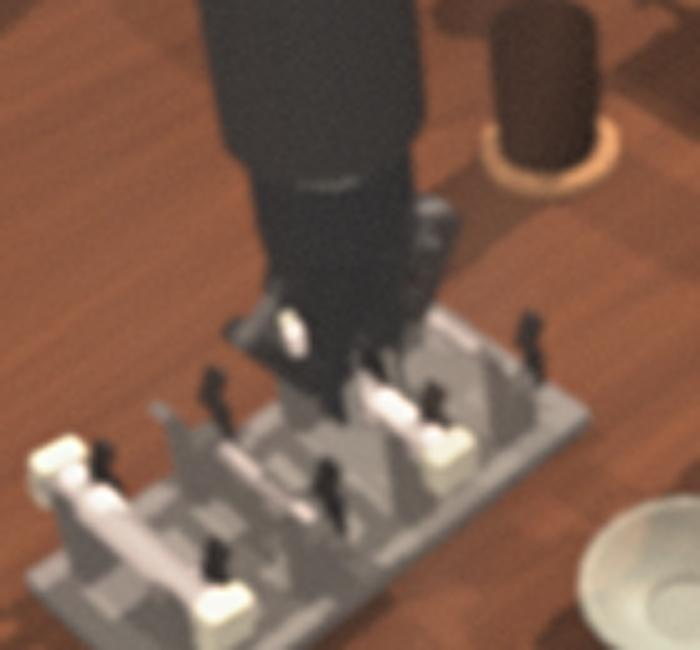

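send_rows(plan="0 0 0 0 0 0; 0 0 0 0 0 0; 0 0 0.5 0 0 0; 0 0 4 0 0 0; 0 0 9 0 0 0", jaw=40)

```text
clock: 28.35
position: [0.574, -0.2228, 0.1327]
tool_rot: [-0.008, 1.0, 0.001, -0.003]
contact_force: [1.3, -0.3, 0.3]
width: 0.0344
```

send_rows(plan="0 2 3 0 0 0; -1 7 7 0 0 0; -2 12 9 0 0 0; -3 17 9 0 0 0; -4 22 9 0 0 0")

```text
clock: 28.85
position: [0.5378, -0.0203, 0.2238]
tool_rot: [-0.007, 1.0, 0.002, -0.002]
contact_force: [0.9, 0.7, -0.4]
width: 0.0346
```

send_rows(plan="0 5 0 0 0 -1; 0 10 0 0 0 -2; 0 15 0 0 0 -2.5; 0 20 0 0 0 -2.5; 0 25 0 0 0 -2.5")

```text
clock: 29.35
position: [0.5372, 0.2302, 0.2243]
tool_rot: [0.014, 1.0, 0.002, -0.001]
contact_force: [0.9, -0.7, 0.5]
width: 0.0342
```

```bash
python3 st.py;  python3 - <<'E'
from h import *
s=shot('scene','s23');t=shot('top','t23')
crop(s,150,190,290,320,5,'b');crop(t,325,160,445,240,6,'a')
E
python3 st.py
```

```text
29.35 [0.5372 0.2302 0.2243] yaw -1.64 tilt [-0.0028  0.004  -1.    ] w 0.0342 F [ 0.9 -0.7  0.5]
29.45 [0.5376 0.2332 0.2235] yaw -1.39 tilt [-0.003  0.004 -1.   ] w 0.0339 F [ 0.5 -1.1 -0.7]
```

View pics/b.png

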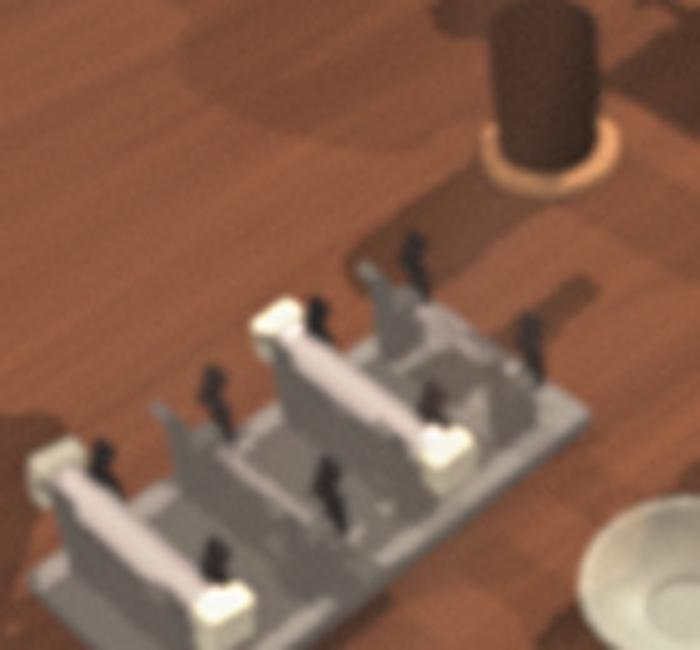

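View pics/a.png

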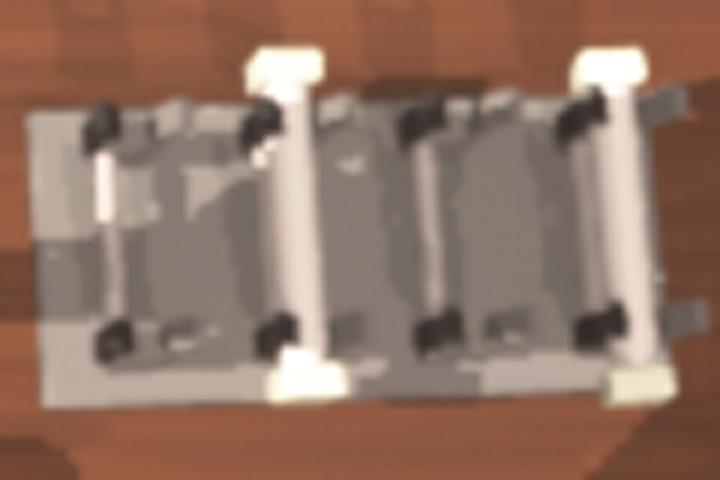

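View pics/t23.png

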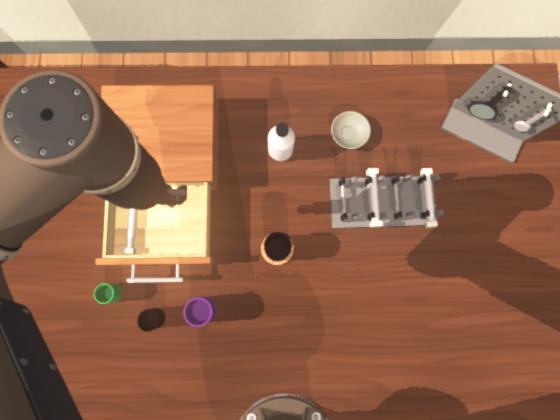

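send_rows(plan="-0.8 5 0 0 0 0; -1.6 10 -1 0 0 0; -1.6 12.3 -4 0 0 0; -1.6 12.3 -9 0 0 0; -1.6 12.3 -14 0 0 0", force=50)

```text
clock: 29.95
position: [0.5213, 0.3578, 0.0827]
tool_rot: [0.011, 1.0, 0.003, -0.001]
contact_force: [0.8, 0.5, -0.5]
width: 0.0343
```

send_rows(plan="0 0 0 0 0 0; 0 0 0 0 0 0")

```text
clock: 30.15
position: [0.5215, 0.3576, 0.0831]
tool_rot: [0.011, 1.0, 0.002, -0.001]
contact_force: [0.9, 0.6, 1.8]
width: 0.0338
```

```bash
python3 st.py;  python3 - <<'E'
from h import *
s=shot('scene','s24')
crop(s,300,110,380,190,8,'b');
f=lambda p:((p-[300,110]+.5)*8-.5).round(0)
for x in(-.0635,0,.0635): print(f(proj('scene',[.5217+x,.3563-x*.028,.034])))
p=arm.sense()['position']
for y in(-.018,.018): print(f(proj('scene',p+[0,y,.006])))
E
python3 st.py
```

```text
30.15 [0.5215 0.3576 0.0831] yaw -1.27 tilt [-0.0024  0.0042 -1.    ] w 0.0338 F [0.9 0.6 1.8]
[270. 431.]
[388. 491.]
[512. 554.]
[378. 389.]
[433. 354.]
30.2 [0.5225 0.3586 0.085 ] yaw -1.27 tilt [ 1.e-04  7.e-03 -1.e+00] w 0.034 F [0.1 0.4 1. ]
```

View pics/b.png

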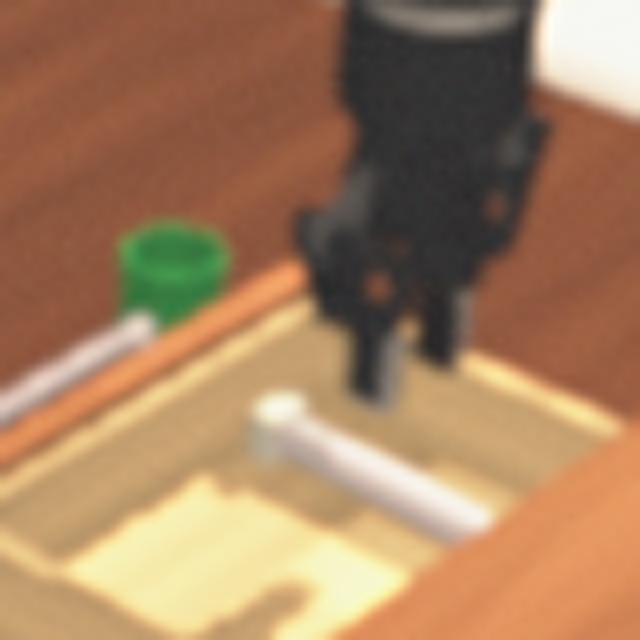

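send_rows(plan="0 -0.1 -2 -0.3 0 -0.3; 0 -0.1 -4 -0.3 0 -0.3; 0 -0.1 -4.6 -0.3 0 -0.3; 0 -0.1 -4.6 -0.3 0 -0.3")

```text
clock: 30.6
position: [0.5233, 0.3581, 0.0407]
tool_rot: [0.014, 1.0, 0.002, 0.001]
contact_force: [0.4, -0.6, 0.2]
width: 0.0341
```

```bash
python3 st.py
```

```text
30.6 [0.5233 0.3581 0.0407] yaw -1.57 tilt [ 0.0016  0.0032 -1.    ] w 0.0341 F [ 0.4 -0.6  0.2]
```

send_rows(plan="-0.1 -0.1 -0.8 0 0 0; -0.1 -0.1 -1.4 0 0 0; -0.1 -0.1 -1.7 0 0 0; -0.1 -0.1 -1.7 0 0 0")

```text
clock: 31.0
position: [0.5242, 0.3578, 0.0263]
tool_rot: [0.013, 1.0, 0.003, 0.003]
contact_force: [1.0, -4.7, 14.0]
width: 0.0342
```

send_rows(plan="0 0 0 0 0 0; 0 0 0 0 0 0; 0 0 0 0 0 0; 0 0 0 0 0 0", jaw=12)

```text
clock: 31.4
position: [0.5251, 0.3582, 0.0276]
tool_rot: [0.013, 1.0, 0.003, 0.003]
contact_force: [-0.3, -1.3, 8.9]
width: 0.0159
```

send_rows(plan="0 0 2 0 0 0; 0 0 6 0 0 0; 0 0 11 0 0 0; 0 -2 16 0 0 0; 0 -5 19 0 0 0")

```text
clock: 31.9
position: [0.5256, 0.3093, 0.2206]
tool_rot: [0.012, 1.0, 0.004, 0.005]
contact_force: [0.5, 0.1, 0.1]
width: 0.0155
```

```bash
python3 st.py
```

```text
31.9 [0.5256 0.3093 0.2206] yaw -1.38 tilt [ 0.0092  0.008  -0.9999] w 0.0155 F [0.5 0.1 0.1]
```

send_rows(plan="0.5 -5 0 0 0 0; 1 -10 0 0 0 0; 1.5 -15 0 0 0 0; 2 -20 0 0 0.3 1; 2.5 -25 0 -0.3 0.5 2")

```text
clock: 32.4
position: [0.5501, 0.0585, 0.2207]
tool_rot: [-0.006, 1.0, 0.002, 0.0]
contact_force: [1.0, -0.4, -1.0]
width: 0.0161
```

```bash
python3 st.py;  python3 - <<'E'
from h import *
s=shot('scene','s25');t=shot('top','t25')
crop(s,230,80,390,230,4,'b')
f=lambda p:((p-[230,80]+.5)*4-.5).round(0)
p=arm.sense()['position']
for x in(-.0635,0,.0635): print(f(proj('scene',p+[x,x*.0,.0065])))
E
```

```text
32.4 [0.5501 0.0585 0.2207] yaw 0.68 tilt [ 2.0e-04  3.2e-03 -1.0e+00] w 0.0161 F [ 1.  -0.4 -1. ]
[181. 289.]
[250. 324.]
[323. 362.]
```

View pics/b.png

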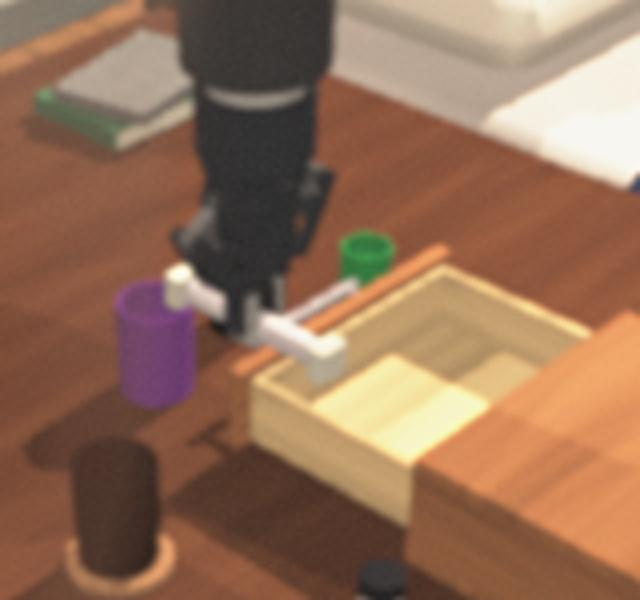

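View pics/t25.png

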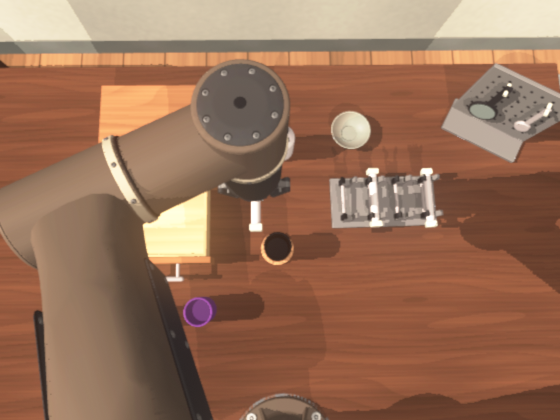

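send_rows(plan="1 -5 0 -0.2 0 0; 2 -10 0 -0.2 0 0; 2.4 -15 -2 -0.2 0 0; 2.4 -19 -6 -0.2 0 0; 2.4 -21.7 -9 -0.2 0 0.1")

```text
clock: 33.0
position: [0.5746, -0.1586, 0.1345]
tool_rot: [-0.004, 1.0, -0.001, 0.001]
contact_force: [0.2, -0.5, -1.0]
width: 0.016
```

send_rows(plan="0 0 0 0 0 0; 0 0 0 0 0 0")

```text
clock: 33.2
position: [0.5739, -0.1593, 0.1332]
tool_rot: [-0.003, 1.0, -0.001, -0.001]
contact_force: [0.1, 0.4, 0.2]
width: 0.0163
```

```bash
python3 st.py;  python3 - <<'E'
from h import *
s=shot('scene','s26')
crop(s,150,190,290,320,5,'b');
f=lambda p:((p-[150,190]+.5)*5-.5).round(0)
p=arm.sense()['position']
for x in(-.0635,0,.0635): print(f(proj('scene',p+[x,x*.012,.008])))
E
python3 st.py
```

```text
33.2 [ 0.5739 -0.1593  0.1332] yaw 0.36 tilt [-0.0011 -0.0014 -1.    ] w 0.0163 F [0.1 0.4 0.2]
[360. 139.]
[445. 197.]
[536. 259.]
33.25 [ 0.5749 -0.1586  0.1345] yaw 0.44 tilt [ 0.0013 -0.0014 -1.    ] w 0.0159 F [-0.   0.4  0.1]
```

View pics/b.png

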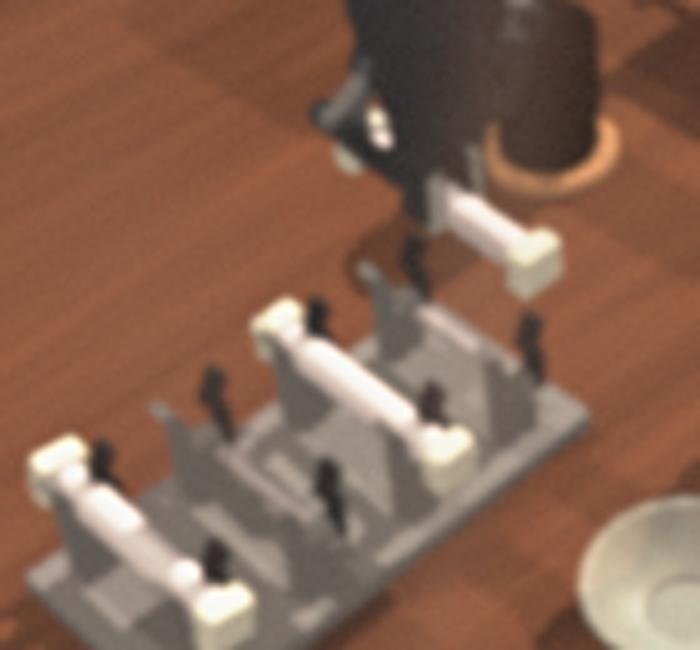

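send_rows(plan="0 0.1 -2 0 0 0.4; 0 0.1 -4 0 0 0.4; 0 0.1 -5.5 0 0 0.4; 0 0.1 -6.2 0 0 0.4; 0 0.1 -6.2 0 0 0.4")

```text
clock: 33.75
position: [0.5755, -0.1568, 0.073]
tool_rot: [-0.008, 1.0, -0.001, 0.001]
contact_force: [0.1, -1.8, 0.4]
width: 0.0159
```

```bash
python3 st.py;  python3 - <<'E'
from h import *
s=shot('scene','s27')
crop(s,190,190,290,290,6,'b');
E
python3 st.py
```

```text
33.75 [ 0.5755 -0.1568  0.073 ] yaw 0.94 tilt [ 0.0018 -0.0018 -1.    ] w 0.0159 F [ 0.1 -1.8  0.4]
33.8 [ 0.5757 -0.157   0.0735] yaw 0.92 tilt [ 0.0024 -0.0018 -1.    ] w 0.0155 F [ 0.1 -1.4  0.5]
```

View pics/b.png

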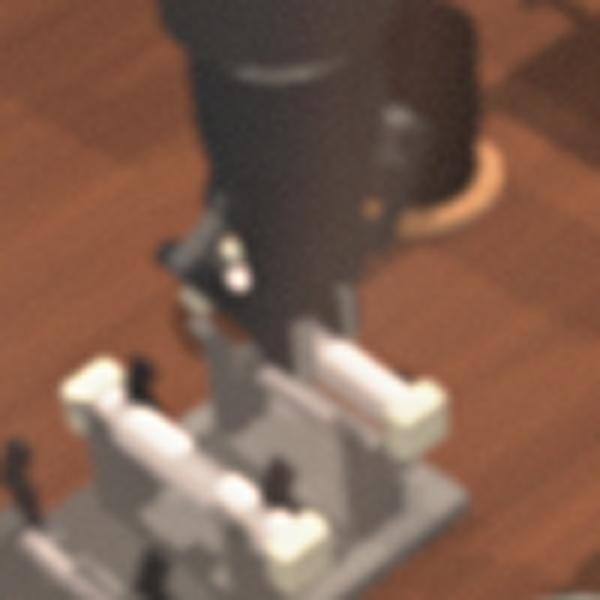

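send_rows(plan="-0.1 -0.1 -0.4 0 0 0; -0.1 -0.1 -0.8 0 0 0; -0.1 -0.1 -1.2 0 0 0; -0.1 -0.1 -1.6 0 0 0", force=70)

```text
clock: 34.2
position: [0.5751, -0.1584, 0.0578]
tool_rot: [-0.008, 1.0, -0.001, 0.002]
contact_force: [0.2, -5.6, 1.9]
width: 0.0155
```

send_rows(plan="0 0 -0.3 0 0 0; 0 0 -0.6 0 0 0; 0 0 -0.9 0 0 0; 0 0 -1.0 0 0 0")

```text
clock: 34.6
position: [0.5747, -0.1585, 0.0485]
tool_rot: [-0.008, 1.0, -0.001, 0.001]
contact_force: [-6.5, -0.5, 17.5]
width: 0.0149
```

```bash
python3 st.py
```

```text
34.6 [ 0.5747 -0.1585  0.0485] yaw 0.95 tilt [ 0.0024 -0.0026 -1.    ] w 0.0149 F [-6.5 -0.5 17.5]
```

send_rows(plan="0 0 -0.2 0 0 0; 0 0 -0.3 0 0 0; 0 0 0 0 0 0")

```text
clock: 34.9
position: [0.5747, -0.1583, 0.0493]
tool_rot: [-0.008, 1.0, -0.001, 0.002]
contact_force: [0.7, -3.2, -6.3]
width: 0.0153
```

send_rows(plan="0 0 0 0 0 0; 0 0 0 0 0 0; 0 0 0.5 0 0 0; 0 0 4 0 0 0; 0 0 9 0 0 0", jaw=40)

```text
clock: 35.4
position: [0.5728, -0.158, 0.1375]
tool_rot: [-0.008, 1.0, -0.001, -0.002]
contact_force: [2.1, -1.3, 1.1]
width: 0.0343
```

send_rows(plan="-1 2 3 0 0 0; -2 7 8 0 0 0; -4 12 11 0 0 0; -7 17 12 0 0 0; -10 21 12 0 0 0")

```text
clock: 35.9
position: [0.4934, 0.0221, 0.2542]
tool_rot: [-0.008, 1.0, -0.001, -0.0]
contact_force: [0.5, 1.4, -0.0]
width: 0.0341
```

```bash
python3 st.py;  python3 - <<'E'
from h import *
s=shot('scene','s28');t=shot('top','t28')
crop(s,150,190,290,320,5,'b');crop(t,325,160,445,240,6,'a')
E
```

```text
35.9 [0.4934 0.0221 0.2542] yaw 0.92 tilt [-4.0e-04 -1.1e-03 -1.0e+00] w 0.0341 F [ 0.5  1.4 -0. ]
```

View pics/b.png

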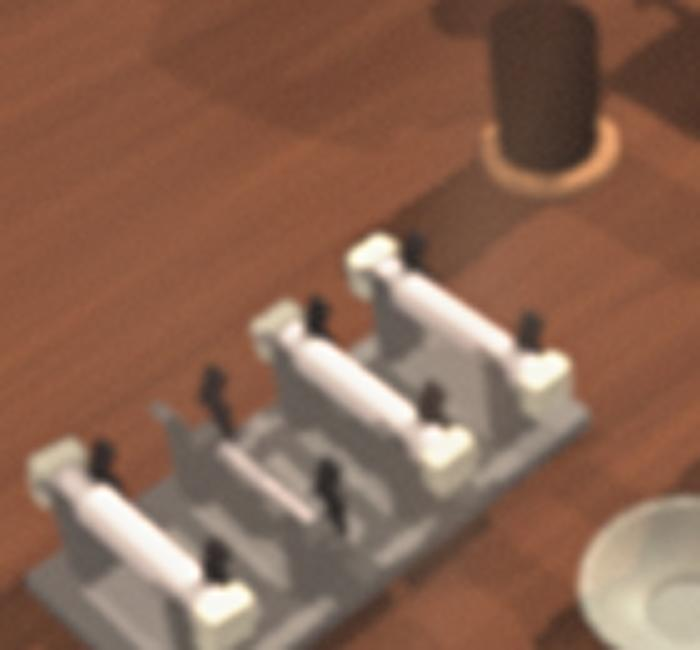

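View pics/a.png

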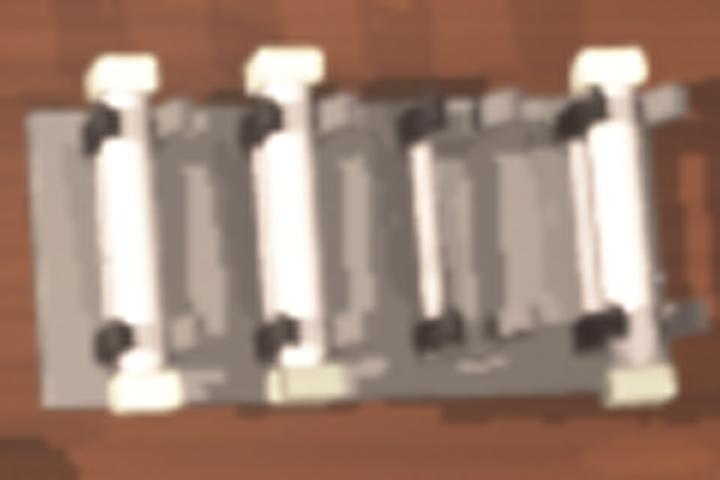

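```bash
python3 - <<'E'
from h import *
g=lambda x,y:(325+(x+.5)/6-.5,160+(y+.5)/6-.5)
u=lambda x,y:(150+(x+.5)/5-.5,190+(y+.5)/5-.5)
S={'K0':((372,265),(543,385)),'K1':((277,330),(443,455)),'K3':((58,470),(222,617))}
T={'K0':((146,390),(123,75)),'K1':((307,383),(285,68)),'K3':((640,384),(609,66))}
y=np.array([-.0135,1]);x=np.array([1,.0135]);c=np.array([.5757,-.2557])
for k,yy in(('K0',.0975),('K1',.0325),('K3',-.0975)):
    P=[tri(g(*a),u(*b)) for a,b in zip(T[k],S[k])]
    m=(P[0][0]+P[1][0])/2; d=P[1][0]-P[0][0]
    print(k,[p[0].round(4).tolist()+[round(p[1],4)] for p in P],'rel',((m[:2]-c)@x).round(4),((m[:2]-c)@y-yy).round(4),m[2].round(4),np.degrees(np.arctan2(d[1],d[0])).round(2))
E
```

```text
K0 [[0.5113, -0.1613, 0.0577, np.float64(0.0004)], [0.6387, -0.1579, 0.0577, np.float64(0.0013)]] rel 0.0006 -0.0014 0.0577 1.54
K1 [[0.5132, -0.2252, 0.0573, np.float64(0.0007)], [0.6397, -0.2231, 0.0603, np.float64(0.0025)]] rel 0.0012 -0.0009 0.0588 0.94
K3 [[0.5115, -0.356, 0.0575, np.float64(0.0014)], [0.6395, -0.3536, 0.0594, np.float64(0.0015)]] rel -0.0015 -0.0016 0.0584 1.08
```

send_rows(plan="-1.6 5 0 0 0 -0.2; -3.2 10 0 0 0 -0.5; -4.8 15 0 0 0 -0.7; -6.4 20 0 0 0 -0.9; -8 24.5 0 0 0 -0.9", jaw=0)

```text
clock: 36.5
position: [0.4148, 0.2597, 0.2547]
tool_rot: [-0.003, 1.0, 0.0, 0.0]
contact_force: [1.5, 1.0, 0.7]
width: 0.0003
```

send_rows(plan="-0.4 2.3 -3 0 0 0; -0.4 2.3 -8 0 0 0; -0.4 2.3 -12 0 0 0; -0.4 2.3 -13 0 0 0; -0.4 2.3 -13 0 0 0")

```text
clock: 37.0
position: [0.4106, 0.2819, 0.1238]
tool_rot: [-0.003, 1.0, -0.001, -0.001]
contact_force: [-0.3, 1.1, 0.1]
width: 0.0
```

```bash
python3 st.py;  python3 - <<'E'
from h import *
s=shot('scene','s29');t=shot('top','t29')
crop(s,260,90,380,210,6,'b')
E
python3 st.py
```

```text
37.0 [0.4106 0.2819 0.1238] yaw 0.31 tilt [-0.0014 -0.0021 -1.    ] w 0.0 F [-0.3  1.1  0.1]
37.1 [0.4119 0.2835 0.1264] yaw 0.32 tilt [ 0.002   0.0022 -1.    ] w 0.0002 F [-0.5  0.6  1. ]
```

View pics/b.png

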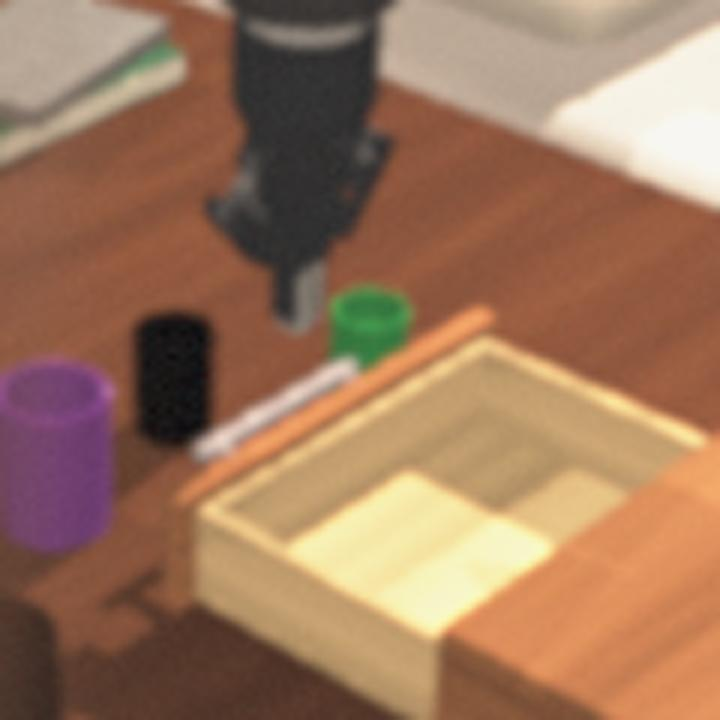

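View pics/t29.png

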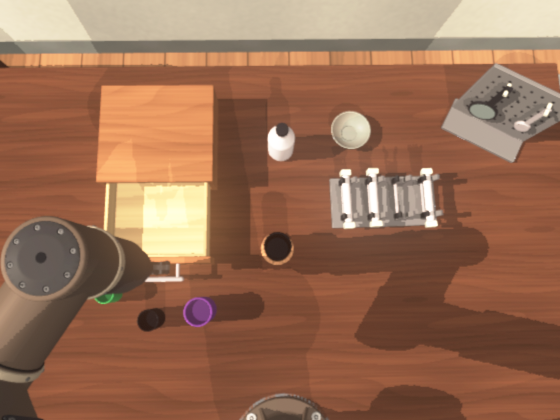

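```bash
python3 - <<'E'
from h import *
f=lambda x,y:(90+(x+.5)/5-.5,170+(y+.5)/5-.5)
print(onz('top',*f(325,551),.057),onz('top',*f(325,471),.081))
t=cv2.imread('pics/t29.png'); crop(t,130,240,230,300,7,'a')
E
```

```text
[0.38958517 0.29245111 0.057     ] [0.42509191 0.28699844 0.081     ]
```

View pics/a.png

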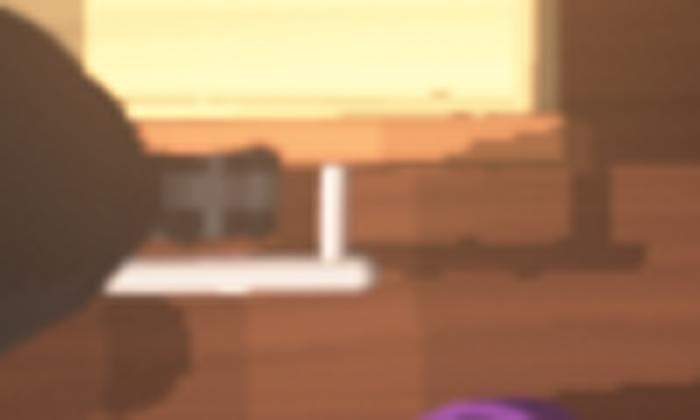

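send_rows(plan="-0.2 0.6 -2 0 0 0; -0.2 0.6 -3 0 0 0; -0.2 0.6 -3 0 0 0")

```text
clock: 37.4
position: [0.4099, 0.2892, 0.0966]
tool_rot: [-0.003, 1.0, 0.001, 0.001]
contact_force: [0.5, 0.3, 0.9]
width: -0.0001
```

send_rows(plan="-0.1 0 -2 0 0 0; -0.1 0 -4 0 0 0; -0.1 0 -5 0 0 0; -0.1 0 -5 0 0 0")

```text
clock: 37.8
position: [0.4088, 0.2887, 0.0462]
tool_rot: [-0.003, 1.0, 0.0, 0.001]
contact_force: [-0.4, -0.6, -0.9]
width: -0.0003
```

send_rows(plan="1 0 0 0 0 0; 3 0 0 0 0 0; 5 0 0 0 0 0; 7 0 0 0 0 0; 9 0 0 0 0 0")

```text
clock: 38.3
position: [0.5003, 0.2888, 0.0474]
tool_rot: [-0.003, 1.0, 0.001, 0.001]
contact_force: [-1.6, 0.4, 0.1]
width: -0.0002
```

send_rows(plan="2 0 0 0 0 0; 4 0 0 0 0 0; 6 0 0 0 0 0; 7 0 0 0 0 0; 7.8 0 0 0 0 0")

```text
clock: 38.8
position: [0.5794, 0.2887, 0.048]
tool_rot: [-0.002, 1.0, 0.001, 0.001]
contact_force: [-1.3, 0.2, 0.7]
width: 0.0
```

send_rows(plan="0.3 0 0 0 0 0; 0.6 0 0 0 0 0; 0.9 0 0 0 0 0; 1.2 0 0 0 0 0")

```text
clock: 39.2
position: [0.5871, 0.2883, 0.048]
tool_rot: [-0.002, 1.0, -0.0, -0.002]
contact_force: [-30.8, 5.5, 20.7]
width: 0.0
```

send_rows(plan="0 0 0 0 0 0; -0.3 0 0 0 0 0; -0.4 0 0 0 0 0; -0.4 0 0 0 0 0")

```text
clock: 39.6
position: [0.5831, 0.2883, 0.0481]
tool_rot: [-0.002, 1.0, 0.0, -0.002]
contact_force: [-0.2, 0.3, -0.9]
width: 0.0
```

send_rows(plan="0 0 2 0 0 0; 0 0 6 0 0 0; 0 0 11 0 0 0; 0 0 16 0 0 0; 0 0 20 0 0 0")

```text
clock: 40.1
position: [0.5837, 0.2883, 0.2516]
tool_rot: [-0.002, 1.0, 0.001, -0.001]
contact_force: [0.7, 1.1, -0.4]
width: 0.0002
```

send_rows(plan="-3 4 0 0 0 0; -6 8 2 0 0 0; -9 12 4 0 0 0; -12 12 5 0 0 0")

```text
clock: 40.5
position: [0.4631, 0.4114, 0.3018]
tool_rot: [-0.003, 1.0, 0.001, -0.0]
contact_force: [-0.2, 0.0, -0.4]
width: -0.0001
```

```bash
python3 st.py;  python3 - <<'E'
from h import *
s=shot('scene','s30');t=shot('top','t30')
crop(t,90,160,230,220,5,'a'); crop(t,240,200,320,280,8,'c')
crop(s,150,190,290,320,5,'b')
E
python3 st.py
```

```text
40.5 [0.4631 0.4114 0.3018] yaw 0.33 tilt [-9.0e-04  1.6e-03 -1.0e+00] w -0.0001 F [-0.2  0.  -0.4]
40.6 [0.4615 0.4104 0.3044] yaw 0.47 tilt [ 6.0e-04  4.9e-03 -1.0e+00] w 0.0001 F [ 1.1 -1.3  0.2]
```

View pics/t30.png

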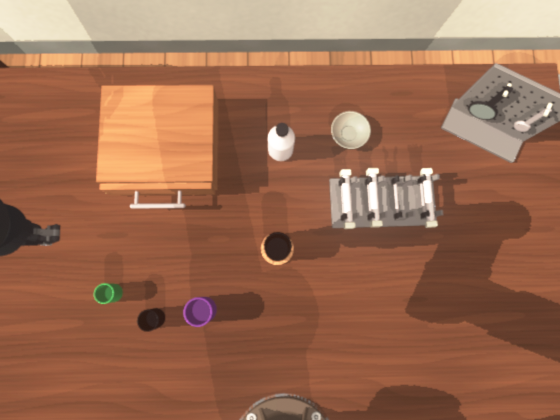

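View pics/s30.png

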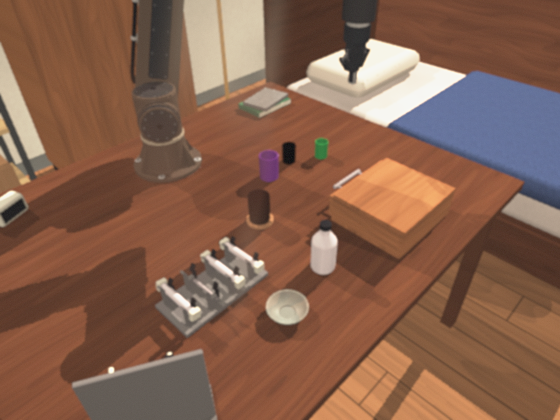

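View pics/a.png

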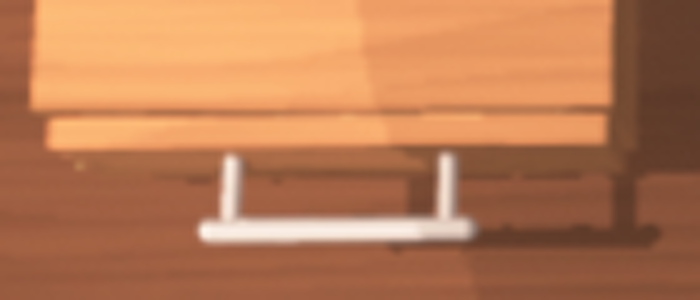

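View pics/c.png

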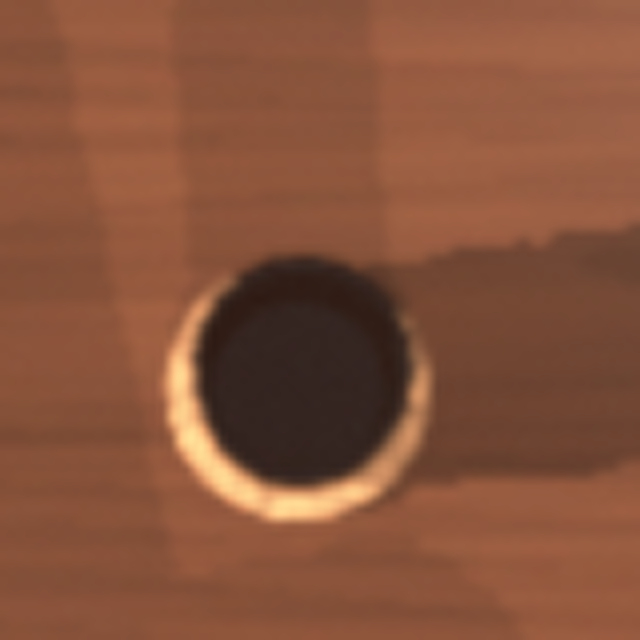

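View pics/b.png

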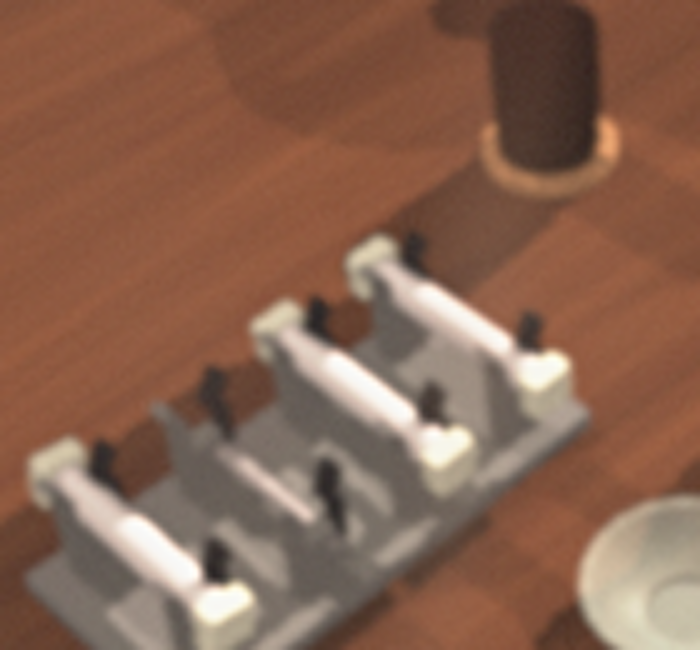

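```bash
python3 - <<'E'
from workcell import arm
print(arm.sign_off())
E
```

```text
the job is handed in; nothing more can be done
None
```

I finished the whole task and handed it in at about 41 s of the 210 s allowed. The hand-in gave no verdict, so I only have my own checks to go on.

- **Cup:** I picked the larger black cup, at (156,253) in the top view, and stood it on the coaster. It measured about 2 mm off centre, and the final picture shows it had not moved since.
- **Drawer:** I pulled it out to its stop, where it held against an 18 N pull. After emptying it I pushed it shut until it resisted at 31 N. The handle is back within about 1 mm of its first position, for about 173 mm of travel.
- **Tubes:** There were three in the drawer and none on the table. They are in the first, second and fourth clips, counting from the cup's side. All lie within about 2 mm across and along their seats, parallel to within about 1°, and the black jaws look closed.
- **Bystanders:** The bottle and dish look unmoved in the pictures. The arm was clear of everything at hand-in.

**Irregularities:**
- **Tube heights:** My camera heights came out about 3 mm above the nominal seat for all three alike. I put that down to aiming at the tops of the caps. The press depth of the last two agrees with the seat to within 1 mm.
- **Hard press:** The first tube slid in the grip while being pressed and the force briefly reached 80 N, under the 120 N limit. It ended up at the same height as the others.
- **First grip:** My first attempt to pick up that tube gripped too high, so I let go and took it again lower.
- **Unexplained contact:** Lowering onto the third tube met about 14 N from something I did not identify. The tube still came out cleanly.

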